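Load the jar mill and start the polishing run

TASK

The jar mill on this jeweller's bench is still set for bigger jars: turn its adjusting knob a little at a time until the pointer of the movable roller stands on the long mark of the scale, and only then lay all of the standing polishing jars on their sides along the two rollers, end to end, either way round. Bring the sliding end stop up to the last jar, to within about 10 mm of its end so that no jar can wander off, and when that is done flip the switch over to run. Set the jars down gently rather than dropping them, and leave the other things on the bench where they are.

Things in the scene. Friction and masses are not known exactly. Their poses are not given: they have to be found in the camera images.
- mill: jar mill, fixed on the bench: a low grey cabinet, 280 mm deep (x, from -135 to 145 mm), 460 mm wide (y), its deck 55 mm above the bench, controls on the deck's front part (robot side), rollers on the rear. Origin on the bench under the cabinet; x to the rear, y left along the rollers, z up; place and yaw vary. A 12 mm rod carrying the stop runs along y at x = 130 mm, 112 mm above the bench
- rear_roller (a point): middle of the fixed rear roller's axis, 90 mm above the bench: black rubber, 28 mm in diameter, 380 mm long, along y. The front roller is alike, parallel and movable in x (axis 42 mm nearer the robot when the pointer is on the mark). An 8 mm keeper rod runs along y 43 mm in front of its axis, 112 mm above the bench, and moves with it. Neither roller turns while you work
- end_plate (a point): inner face of the fixed steel plate that closes the right end of the rollers, on the jars' axis line, axes as the mill's (jars lie on its +y side); it stands up to 139 mm above the bench. From here to the stop's face in its parked place is 361 mm
- cradle (a point): middle of the cradle, 64 mm behind the mill's centre line, 126 mm above the bench, axes as the mill's: when the pointer is on the mark, a jar lying on both rollers has its axis on this point's y line, 36 mm above the roller axes, so the roller tops are 22 mm below the jar's axis
- mark (a point): the long black mark on the white scale plate on the mill's deck, a line along y (the short ticks are 4 mm apart); this point is on the mark near the pointer, axes as the mill's. The pointer is on the mark when the two have the same x in the mill's frame (within 2 mm)
- pointer (a point): the tip of the small black pointer carried by the movable front roller, just above the scale; it moves along the mill's x with the roller: at the start it is 10 to 20 mm short of the mark (nearer the robot, rollers too far apart)
- adjuster (a joint): adjusting knob, rad, 0 to 5, positive clockwise seen from above: each radian moves the front roller and its pointer 6 mm towards the rear (pointer forward to the mark, rollers closer); about 4.0 is the mark. Stiff by about 0.1 N m, stays where it is left
- adjuster_grip (a point): grip point of the knob on the left front of the deck: on its vertical axis, 28 mm above the deck, between the flat sides of an upright black wing 46 mm long, 14 mm thick, up to 38 mm above the deck, on a 48 mm disc 7 mm high. Its x axis lies along the wing and turns with it; squeeze across its y. 60 mm around it are free
- stop (a joint): end stop on its rod, m, 0 (parked at the left end) to 0.20, growing as it slides to the right (the mill's -y). Starts anywhere in 0 to 0.10. Slides with about 2 N and stays where it is left
- stop_face (a point): centre of the stop's face towards the jars (a 50 mm wide, 8 mm thick steel plate across the rollers, from 20 mm below to 30 mm above the jar axis); axes as the mill's, jars lie on its -y side; a jar that touches it has its centre 44 mm from it in y
- stop_grip (a point): grip point of the stop: half-way up an upright black round knob, 24 mm in diameter and 40 mm high (16 mm of it above this point), standing on the stop's slide block 66 mm behind (x) and 26 mm left (y) of the face centre. Pinch it from above and drag it along y
- switch (a joint): run switch, rad: 0 off (paddle leans towards the robot), 0.9 run (leans away from the robot, to the mill's +x); stays where it is put, needs about 1 N at the tip
- switch_tip (a point): tip of the steel switch paddle on the right front of the deck, 18 mm wide, 12 mm thick, standing 46 mm out from its hinge, which is 62 mm above the bench; push it over towards the rear
- jar1_centre (a point): first of up to three like polishing jars, standing on the bench left of the mill: smooth white cylinder, 56 mm in diameter, 70 mm high, under a black ribbed cap, 51 mm in diameter, 18 mm high; 88 mm overall, 0.3 to 0.5 kg. This point: centre of the jar on its axis, 44 mm from either end; z runs along the axis from foot to cap. None if absent today
- jar2_centre (a point): the same for the second jar
- jar3_centre (a point): the same for the third jar
- bench_block: flat steel bench block, 64 x 64 x 18 mm, among the jars; origin under its centre; not part of the job, leave it where it lies
- pliers: pliers with black grips, about 150 x 60 x 16 mm, lying in front of the mill; origin under the middle; not part of the job, leave it where it lies
- caliper: caliper, 210 mm long, 14 mm high, lying left of the jars, towards the robot; origin under the middle; not part of the job, leave it where it lies
- mandrel: tapered steel ring mandrel with a wooden handle, 300 mm long, 26 mm high, to the right of the mill; origin under its middle; not part of the job, leave it where it lies
- solder_block: dark soldering block, 140 x 70 x 30 mm, on the steel sheet at right; origin under its centre; not part of the job, leave it where it lies
- ring_clamp: wooden ring clamp, 120 x 26 x 26 mm, behind the jars; origin under its centre; not part of the job, leave it where it lies
Not all that is in view belongs to the job. What is shaped like the part that bears jar2_centre but turquoise is not meant. What is shaped like the part that bears jar3_centre but orange is not meant.

How it is judged (in metres and radians):
On the way, in this order (a step that is already met when the one before it is completed fails the run):
1. the roller pointer has been brought to the long mark (x of pointer in the frame of mark between -0.0025 and 0.0025 m), for 0.4 s.
2. all jars lie on their sides on both rollers, pointer still on the mark, end stop up to the last jar (all of step 1 and x of jar1_centre in the frame of cradle between -0.006 and 0.006 m and z of jar1_centre in the frame of cradle between -0.005 and 0.005 m and y of jar1_centre in the frame of cradle between -0.17 and 0.2 m and angle between the z axis of each of jar1_centre, jar2_centre, jar3_centre and the y axis of cradle, either way round below 0.1 rad and y of each of jar1_centre, jar2_centre, jar3_centre in the frame of stop_face below -0.03 m and x of jar2_centre in the frame of cradle between -0.006 and 0.006 m and z of jar2_centre in the frame of cradle between -0.005 and 0.005 m and y of jar2_centre in the frame of cradle between -0.17 and 0.2 m and x of jar3_centre in the frame of cradle between -0.006 and 0.006 m and z of jar3_centre in the frame of cradle between -0.005 and 0.005 m and y of jar3_centre in the frame of cradle between -0.17 and 0.2 m and y of any of jar1_centre, jar2_centre, jar3_centre in the frame of stop_face above -0.057 m and linear speed of each of jar1, jar2, jar3 below 0.03 m/s), for 0.3 s.
3. the switch is flipped to run (value of joint switch above 0.7 rad), for 0.2 s.
At the end, for the whole second after the job is handed in: pointer within 2.5 mm of the long mark; every jar at rest on its side on both rollers (within 0.1 rad, 6 mm sideways, 5 mm in height), inside the end stop; stop face within 13 mm of the last jar; switch over to run (above 0.7 rad) (all of step 2 and value of joint switch above 0.7 rad); the robot touches nothing.
It fails at once if a bystander was moved by more than 40 mm (distance of any of bench_block, pliers, caliper, mandrel, solder_block, ring_clamp from where it was at the start of the episode above 0.04 m).
It fails at once if a jar was dropped or slammed into the cradle (from some 3 cm or more) ((contact force between jar1 and mill above 150 N and x of jar1_centre in the frame of cradle between -0.012 and 0.012 m and z of jar1_centre in the frame of cradle between -0.012 and 0.012 m) or (contact force between jar2 and mill above 150 N and x of jar2_centre in the frame of cradle between -0.012 and 0.012 m and z of jar2_centre in the frame of cradle between -0.012 and 0.012 m) or (contact force between jar3 and mill above 150 N and x of jar3_centre in the frame of cradle between -0.012 and 0.012 m and z of jar3_centre in the frame of cradle between -0.012 and 0.012 m)).
Of jar1, jar2, jar3 only 2 to 3 are there at a start; the rules pass over those that are not, and their reading is None.
At some moment in a run one of jar1, jar2, jar3 may be knocked a few centimetres aside while the robot is not near it.
It also fails if it takes over 210 s, if anything falls off the work surface, if the arm or the gripper's body presses on something with over 40 N, if the wrist force passes 120 N, or if a joint passes its speed limit or range.

ROBOT

A 6-joint arm with a two-finger parallel gripper is mounted at the origin on the work surface. World frame = base frame: x ahead of the robot, y to its left, z up, the work surface at z = 0. Lengths are in m, angles in degrees, forces in N, time in s.
With the tool pointing down it reaches from about 0.4 to 0.825 m from the base axis. Payload 7 kg.
Tool frame: the origin (TCP) lies at the very end of the fingers, on their centre line; the grasp point (between the pads) lies r.grip_depth behind it (r.grip_depth is the distance from the TCP to the grasp point, in m); z points along the fingers, y is the direction in which the jaws open and shut (so a half turn about z gives the same grasp; the last joint's range is limited). The gripper opens to 88 mm and grips with 3 to 60 N. Pads are 19 mm wide; open, the fingers measure 130 mm over their backs; the gripper's body (78 mm by 193 mm) begins 47 mm behind the grasp point.
Start: joints at [92.309, 20.546, 0.682, 0, -70.136, -16.507], TCP at [0.166, 0.654, 0.227] pointing down, gripper open.
Joint ranges: [-176.03, 176.03], [-82.01, 121.73], [-58.28, 71.71], [-173.87, 95.51], [-174.79, -0.11], [-173.66, 173.66]. Speed limits (degrees/s): [136.94, 136.94, 172.46, 180, 180, 180].

INTERFACE

Orientations are given as [roll, pitch, yaw] about the fixed x, y, z axes, in that order (R = Rz(yaw) Ry(pitch) Rx(roll)).
In Python, from plant import r gives the robot as it stands. The module is installed in compiled form; this text tells all that it offers.
- The arm moves only by the tool step_arm, never from a script. Its argument "increments" is a list of rows, each a list of 3 entries, a list of its own where there are three numbers: the shift along the tool's x, y, z in m, then the turn, a rotation vector about the tool's x, y, z in rad, then the closure, from 0 (fully open) to 1 (shut). In form: [[[x, y, z], [wx, wy, wz], grip], ...]. A call has 1 to 10 rows; each row is the pose to reach, as a shift and turn from the pose commanded when the call began, along the tool's axes at that moment; what a row does not reach only later rows make up. A row lasts 1/10 s, in which the tool goes at most 50 mm and 8.59 degrees, less where a joint would pass 70% of its speed; a pose out of reach is approached as far as the arm can. A call with a gripper value outside its range is refused whole. The fingers move at their own pace and stop on an object; "force" is the grip in N (left out, the last holds). Time passes only in rows, so rows that repeat a pose let the fingers close. It gives the time, the measured TCP pose, the force and the opening at its end, in the units of the state.
- r.get_state(): the state, without advancing time (a new reading comes with each control period).
- r.capture(name): name is "scene" or "top" or "wrist"; returns a dict with "color" (480x640x3 uint8, red, green, blue), "intrinsics" (3x3 intrinsics, pixels), "rvec" (rotation vector, rad) and "tvec" (3), from world to camera coordinates, as OpenCV has them; the wrist camera has in their place "T_tool_cam" (4x4, takes a point from camera to tool coordinates, whose origin is the TCP and whose axes are the flange's). Camera axes: x right, y down, z forward; pixel columns grow to the right and rows downward; lengths in m; the calibration is good to about 2 mm. A picture is of the moment at which its call begins: read the wrist's pose just before it. There is no depth.
- r.close_job(): hands the job in, once; it reports no verdict.
The state is a dict: "time_s": time; "joints": joint angles; "qd": joint speeds; "joint_torque": joint torques, N m; "tcp_pos": TCP position; "eef_rot": TCP orientation; "contact_force": force on the tool from outside, world axes, zero at the start; "moment": the same for the moment, N m; "gripper_width": finger opening in m.
Only numpy, scipy, OpenCV 4.12 (cv2) and the standard library are available. Lean on these libraries where they do the work, as an engineer would, in place of code of your own. Each camera call takes 0.05 s, during which the arm holds its last target.

## Working session

There is one attempt and no reset: what is moved stays moved. The work goes in short steps, Python scripts to look and compute and a tool call to move; the robot and the scene stay as the last step left them, time stands still between calls to the robot, and variables do not carry over. Pictures are saved under pics/ and viewed, and the job is handed in when it is done.

Besides the shell and the picture viewer there is one more tool, called after "Emit:" as name([rows], argument=value, ...), one row to a line, values as JSON. step_arm: Moves the arm, as the interface text tells. Its arguments: {"type":"object","properties":{"increments":{"type":"array","items":{"type":"array"}},"force":{"type":"number"}},"required":["increments"]}

```bash
mkdir -p pics; ls
cat > h.py <<'E'
import numpy as np, cv2, json
from plant import r
from scipy.spatial.transform import Rotation as R
def cap(n,fn=None):
    st=r.get_state(); c=r.capture(n)
    if fn: cv2.imwrite('pics/'+fn,c['color'][:,:,::-1])
    if n=='wrist':
        T=np.eye(4);T[:3,:3]=R.from_euler('xyz',st['eef_rot'],degrees=True).as_matrix();T[:3,3]=st['tcp_pos']
        W=T@c['T_tool_cam']; c['Rwc']=W[:3,:3]; c['C']=W[:3,3]
    else:
        Rm=cv2.Rodrigues(np.array(c['rvec'],float))[0]; c['Rwc']=Rm.T; c['C']=-Rm.T@np.array(c['tvec']).ravel()
    return c
def ray(c,u,v):
    d=c['Rwc']@np.linalg.inv(c['intrinsics'])@np.array([u,v,1.]); return c['C'],d
def onz(c,u,v,z):
    C,d=ray(c,u,v); return C+d*(z-C[2])/d[2]
def proj(c,P):
    p=np.array(c['intrinsics'])@(c['Rwc'].T@(np.array(P)-c['C'])); return p[:2]/p[2]
def tri(obs):
    A=np.zeros((3,3));b=np.zeros(3)
    for c,u,v in obs:
        C,d=ray(c,u,v); d=d/np.linalg.norm(d);M=np.eye(3)-np.outer(d,d);A+=M;b+=M@C
    return np.linalg.solve(A,b)
E
python3 - <<'E'
from h import *
print(r.get_state(), r.grip_depth)
for n in ['scene','top','wrist']:
    c=cap(n,n+'0.png'); print(n,c['C'],c['Rwc'].round(2).tolist(),np.array(c['intrinsics'])[0].tolist())
E
```

```text
pics
{'time_s': 0.0, 'joints': array([ 9.23081082e+01,  2.05893493e+01,  6.33793872e-01, -2.06473769e-02,
       -7.01366322e+01, -1.65029342e+01]), 'qd': array([ 0.00857695,  0.03621493, -0.02020808,  0.05625375, -0.01035534,
       -0.01255237]), 'joint_torque': array([ 1.57304448e-04, -5.82718956e+01,  2.93048841e+01,  6.99746355e+00,
        6.73916191e-03, -1.53012897e-04]), 'tcp_pos': array([0.16547185, 0.65389035, 0.22564473]), 'eef_rot': array([ 1.79906096e+02, -7.57939614e-03, -1.42018510e+01]), 'contact_force': array([0.3217284 , 0.46451913, 0.31269174]), 'moment': array([-0.0207008 , -0.03482148, -0.01295917]), 'gripper_width': 0.08785707556320456} 0.0188
scene [ 1.19549371 -0.63983967  0.95922922] [[0.66, 0.51, -0.55], [0.75, -0.44, 0.5], [0.01, -0.74, -0.67]] [495.9482078068632, 0.0, 311.5097552231777]
top [ 0.21370918 -0.03204721  1.46627076] [[0.02, -0.98, 0.22], [-1.0, -0.02, 0.0], [0.0, -0.22, -0.98]] [540.7380445897398, 0.0, 309.63460173372323]
wrist [0.23683585 0.63650724 0.38460093] [[-0.25, -0.93, -0.26], [-0.97, 0.24, 0.07], [0.0, 0.27, -0.96]] [381.43201124120117, 0.0, 325.19682878403154]
```

View pics/scene0.png

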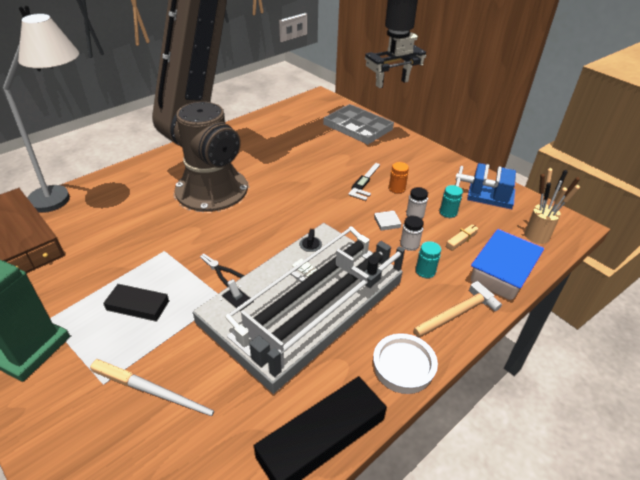

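View pics/top0.png

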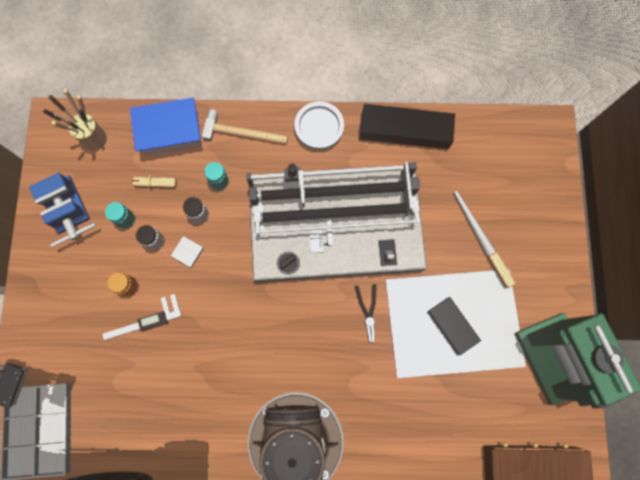

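View pics/wrist0.png

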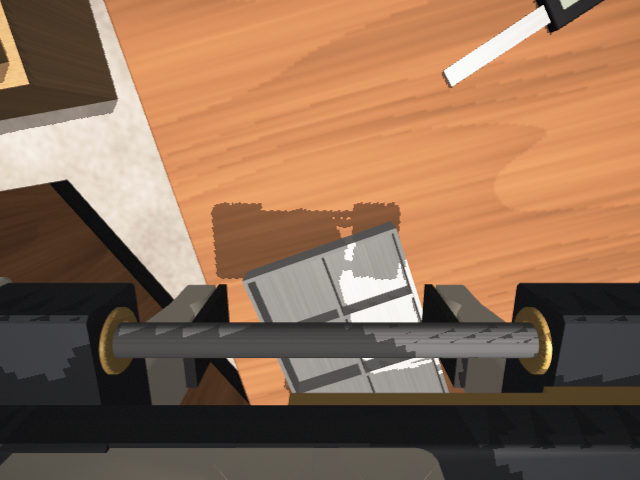

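The top view shows two white jars with black caps at about (195,210) and (148,237). The turquoise and orange look-alikes are at (215,173), (117,213) and (120,284). In the mill, the knob is near (288,262), the switch near (388,252), the scale near (322,240) and the stop near (295,180). I'll enlarge these areas.

Run:
```python
from h import *
c=cap('top'); im=c['color'][:,:,::-1]
cv2.imwrite('pics/topz.png',cv2.resize(im[155:290,240:440],None,fx=4,fy=4,interpolation=cv2.INTER_CUBIC))
c2=cap('scene'); im=c2['color'][:,:,::-1]
cv2.imwrite('pics/scz.png',cv2.resize(im[215:390,190:410],None,fx=3.4,fy=3.4,interpolation=cv2.INTER_CUBIC))
for u,v,z in [(195,209,.088),(148,236,.088),(215,173,.088),(117,213,.088),(120,284,.088),(288,262,.093),(186,251,.018),(388,252,.1),(253,281,.055),(424,271,.055)]:
    print((u,v),onz(c,u,v,z).round(3))
```

```text
(195, 209) [0.589 0.275 0.088]
(148, 236) [0.514 0.393 0.088]
(215, 173) [0.69  0.227 0.088]
(117, 213) [0.575 0.479 0.088]
(120, 284) [0.387 0.454 0.088]
(288, 262) [0.451 0.025 0.093]
(186, 251) [0.489 0.307 0.018]
(388, 252) [ 0.48  -0.232  0.1  ]
(253, 281) [0.405 0.118 0.055]
(424, 271) [ 0.439 -0.332  0.055]
```

View pics/topz.png

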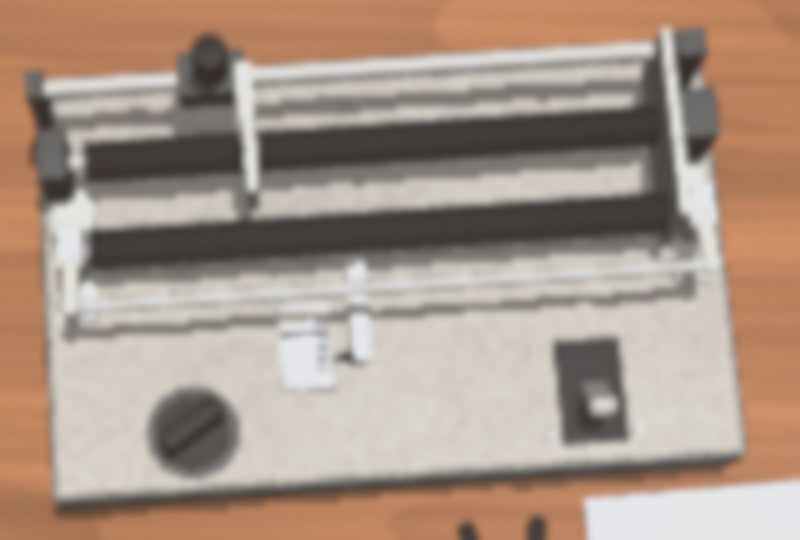

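View pics/scz.png

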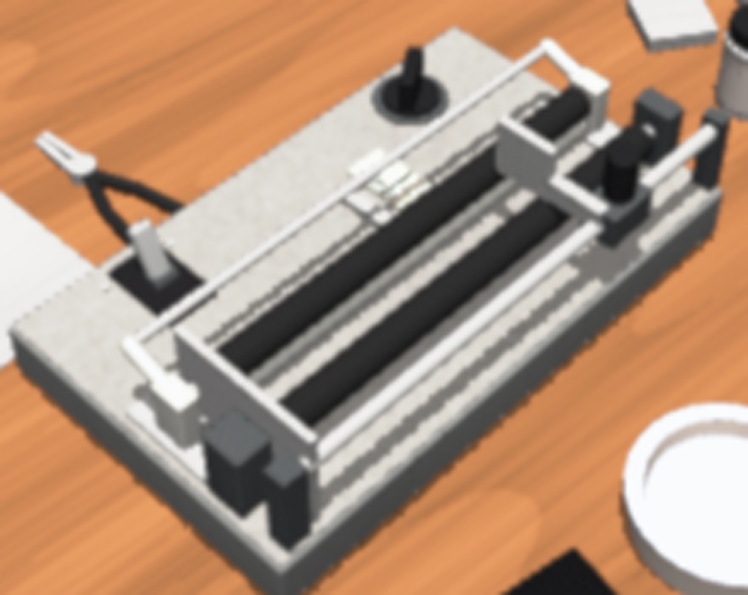

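```bash
cat >> h.py <<'E'
def go(p,rpy=None,mat=None):
    st=r.get_state(); Rc=R.from_euler('xyz',st['eef_rot'],degrees=True)
    Rt=R.from_matrix(mat) if mat is not None else R.from_euler('xyz',rpy,degrees=True)
    d=Rc.inv().apply(np.array(p)-st['tcp_pos']); w=(Rc.inv()*Rt).as_rotvec()
    print('d',d.round(4).tolist(),'w',w.round(4).tolist(),'|w|deg',np.degrees(np.linalg.norm(w)).round(1),'dist',np.linalg.norm(d).round(3))
def stt():
    s=r.get_state(); print('t',round(s['time_s'],2),'tcp',s['tcp_pos'].round(4).tolist(),'rpy',s['eef_rot'].round(2).tolist(),'j',s['joints'].round(1).tolist(),'F',s['contact_force'].round(1).tolist(),'M',s['moment'].round(2).tolist(),'w',round(s['gripper_width'],4))
E
python3 -c "
from h import *
go([.44,-.03,.29],[180,0,0]); print(cap('wrist')['T_tool_cam'])"
```

```text
d [0.4339, 0.596, -0.0634] w [0.0008, 0.0, -0.2478] |w|deg 14.2 dist 0.74
[[ 7.08761813e-05 -9.62105543e-01 -2.72677317e-01  7.34785119e-02]
 [ 9.99999890e-01 -5.79619522e-05  4.64437931e-04 -3.54837162e-04]
 [-4.62643218e-04 -2.72677320e-01  9.62105433e-01 -1.58884509e-01]
 [ 0.00000000e+00  0.00000000e+00  0.00000000e+00  1.00000000e+00]]
```

Emit:
step_arm([
  [[0.434,0.596,-0.063],[0,0,-0.248],0],
  [[0.434,0.596,-0.063],[0,0,-0.248],0],
  [[0.434,0.596,-0.063],[0,0,-0.248],0],
  [[0.434,0.596,-0.063],[0,0,-0.248],0],
  [[0.434,0.596,-0.063],[0,0,-0.248],0],
  [[0.434,0.596,-0.063],[0,0,-0.248],0],
  [[0.434,0.596,-0.063],[0,0,-0.248],0],
  [[0.434,0.596,-0.063],[0,0,-0.248],0],
  [[0.434,0.596,-0.063],[0,0,-0.248],0],
  [[0.434,0.596,-0.063],[0,0,-0.248],0],
])

```text
time_s: 1.3
tcp_pos: [0.3512, 0.1901, 0.2697]
eef_rot: [-179.9, -0.0, 0.1]
contact_force: [1.3, -0.1, -0.2]
gripper_width: 0.0879
```

```bash
python3 -c "
from h import *
stt();go([.44,-.03,.29],[180,0,0])"
```

```text
t 1.3 tcp [0.3512, 0.1901, 0.2697] rpy [-179.93, -0.05, 0.06] j [57.1, -8.6, -27.0, 0.0, -71.6, 32.9] F [1.3, -0.1, -0.2] M [0.07, -0.23, 0.02] w 0.0879
d [0.0886, 0.2202, -0.0204] w [-0.0012, -0.0008, 0.0011] |w|deg 0.1 dist 0.238
```

Emit:
step_arm([
  [[0.089,0.22,-0.02],[0,0,0],0],
  [[0.089,0.22,-0.02],[0,0,0],0],
  [[0.089,0.22,-0.02],[0,0,0],0],
  [[0.089,0.22,-0.02],[0,0,0],0],
  [[0.089,0.22,-0.02],[0,0,0],0],
  [[0.089,0.22,-0.02],[0,0,0],0],
  [[0.089,0.22,-0.02],[0,0,0],0],
  [[0.089,0.22,-0.02],[0,0,0],0],
])

```text
time_s: 2.1
tcp_pos: [0.4398, -0.0276, 0.289]
eef_rot: [-180.0, 0.0, 0.0]
contact_force: [-0.1, 0.0, -1.0]
gripper_width: 0.0877
```

```bash
python3 -c "
from h import *
stt();c=cap('wrist','w1.png'); im=c['color'][:,:,::-1]
"
```

```text
t 2.1 tcp [0.4398, -0.0276, 0.289] rpy [-179.99, 0.01, 0.02] j [22.2, -4.6, -21.0, -0.0, -73.5, 67.8] F [-0.1, 0.0, -1.0] M [-0.03, -0.0, 0.02] w 0.0877
```

View pics/w1.png

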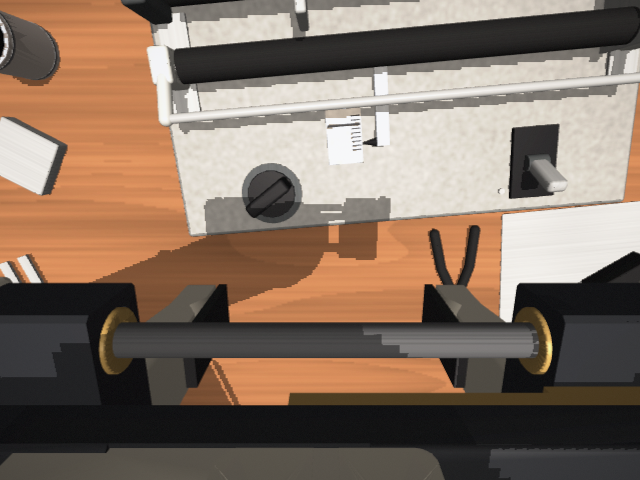

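```bash
python3 -c "
from h import *
c=cap('wrist'); im=c['color'][:,:,::-1].copy()
cv2.imwrite('pics/w1a.png',cv2.resize(im[100:240,230:400],None,fx=4.5,fy=4.2,interpolation=cv2.INTER_CUBIC))
cv2.imwrite('pics/w1b.png',cv2.resize(im[110:240,480:640],None,fx=4.5,fy=4.5,interpolation=cv2.INTER_CUBIC))
a=onz(c,191,235,.055);b=onz(c,625,198,.055);print(a,b,np.linalg.norm(a-b),np.degrees(np.arctan2(a[1]-b[1],a[0]-b[0])))
"
```

```text
[0.41019859 0.11587294 0.055     ] [ 0.45047694 -0.33776248  0.055     ] 0.45542006745548 95.07399329009465
```

View pics/w1a.png

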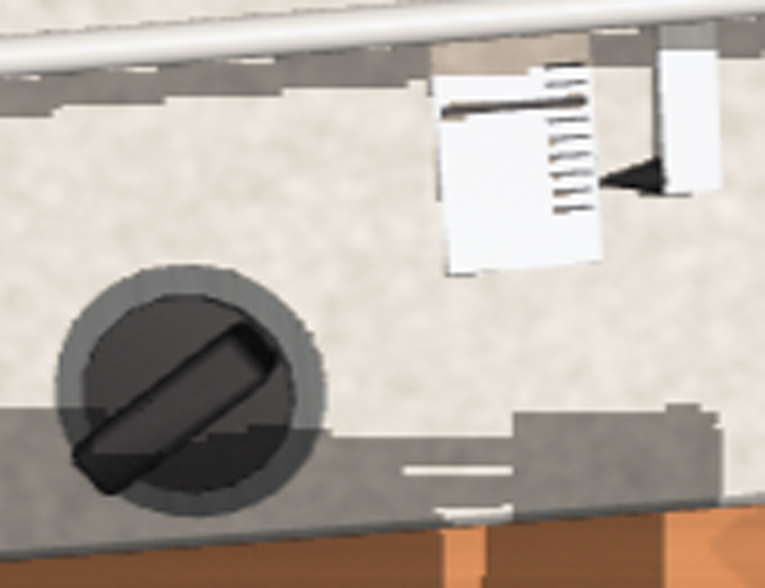

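View pics/w1b.png

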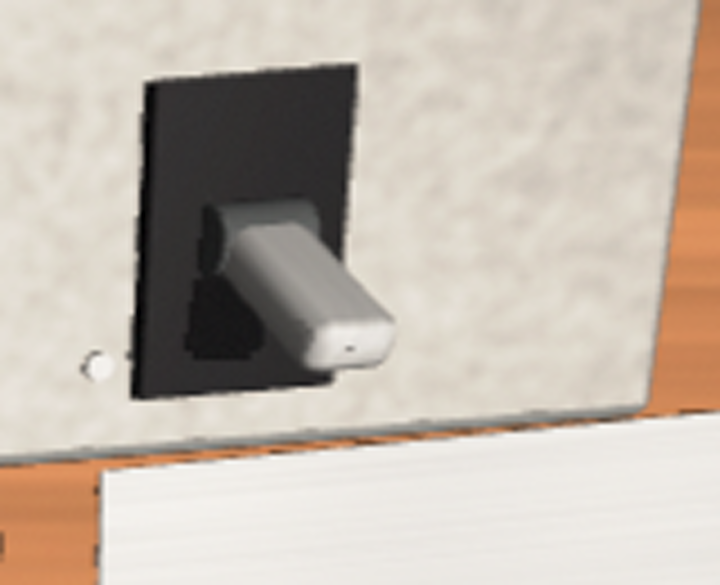

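```bash
python3 -c "
from h import *
c=cap('wrist')
def q(x,y,z): return onz(c,230+x/4.5,100+y/4.2,z)
a=q(258,345,.093);b=q(92,475,.093);print('wing',a,b,(a+b)/2,np.linalg.norm(a-b),np.degrees(np.arctan2(a[1]-b[1],a[0]-b[0])))
print('disc',q(188,394,.062))
m1=q(445,111,.057);m2=q(583,100,.057);p=q(600,182,.058);print('mark',m1,m2,'ptr',p)
yw=np.radians(5.07);ex=np.array([np.cos(yw),np.sin(yw)]);print('mark yaw',np.degrees(np.arctan2(m1[1]-m2[1],m1[0]-m2[0]))-90,'dx',(m2-p)[:2]@ex)
"
```

```text
wing [0.47093771 0.00833437 0.093     ] [0.44171542 0.04398387 0.093     ] [0.45632656 0.02615912 0.093     ] 0.04609587019338738 -50.65814045523555
disc [0.45541456 0.02746601 0.062     ]
mark [ 0.521082   -0.03024632  0.057     ] [ 0.52359957 -0.06026396  0.057     ] ptr [ 0.50512383 -0.06440986  0.058     ]
mark yaw 4.794167024021107 dx 0.018769844869824984
```

```bash
python3 -c "
from h import *
go([.4559,.0268,.13],[180,0,-50.7])"
```

```text
d [0.0161, -0.0537, 0.1592] w [-0.0003, -0.0002, 0.8871] |w|deg 50.8 dist 0.169
```

Emit:
step_arm([
  [[0.016,-0.054,0.1],[0,0,0.887],0.5],
  [[0.016,-0.054,0.1],[0,0,0.887],0.5],
  [[0.016,-0.054,0.1],[0,0,0.887],0.5],
  [[0.016,-0.054,0.1],[0,0,0.887],0.5],
  [[0.016,-0.054,0.1],[0,0,0.887],0.5],
  [[0.016,-0.054,0.1],[0,0,0.887],0.5],
  [[0.016,-0.054,0.1],[0,0,0.887],0.5],
  [[0.016,-0.054,0.159],[0,0,0.887],0.5],
  [[0.016,-0.054,0.159],[0,0,0.887],0.5],
  [[0.016,-0.054,0.159],[0,0,0.887],0.5],
])

```text
time_s: 3.25
tcp_pos: [0.4549, 0.0258, 0.1292]
eef_rot: [179.8, 0.0, -50.6]
contact_force: [-0.4, -0.3, 0.5]
gripper_width: 0.044
```

```bash
python3 -c "
from h import *
stt();go([.4559,.0268,.068],[180,0,-50.7]);c=cap('wrist','w2.png')"
```

```text
t 3.25 tcp [0.4549, 0.0258, 0.1292] rpy [179.77, 0.04, -50.61] j [28.1, 5.1, -33.7, 0.0, -51.4, 11.2] F [-0.4, -0.3, 0.5] M [-0.02, -0.04, -0.03] w 0.044
d [-0.0001, -0.0016, 0.0612] w [0.0039, 0.0007, 0.0015] |w|deg 0.2 dist 0.061
```

View pics/w2.png

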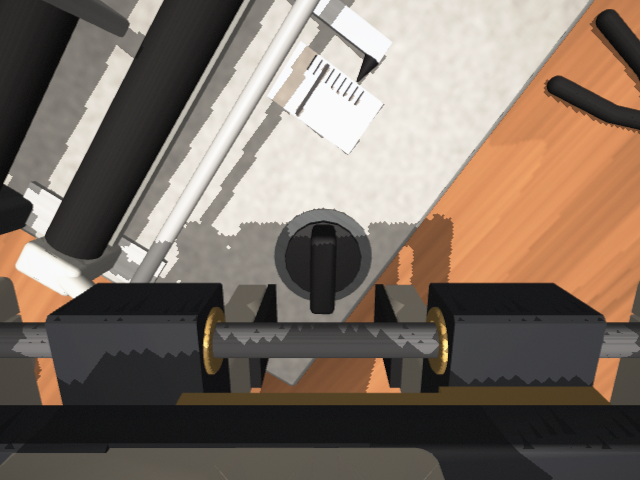

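The wing lies centred between the jaws and aligned with them, near (322,265). I'll descend and grip.

Emit:
step_arm([
  [[0,-0.001,0.04],[0,0,0],0.5],
  [[0,-0.001,0.061],[0,0,0],0.5],
  [[0,-0.001,0.061],[0,0,0],0.5],
  [[0,-0.001,0.061],[0,0,0],0.5],
  [[0,-0.001,0.061],[0,0,0],1],
  [[0,-0.001,0.061],[0,0,0],1],
  [[0,-0.001,0.061],[0,0,0],1],
  [[0,-0.001,0.061],[0,0,0],1],
  [[0,-0.001,0.061],[0,0,0],1],
], force=40)

```text
time_s: 4.2
tcp_pos: [0.4565, 0.0262, 0.0695]
eef_rot: [179.9, -0.0, -50.8]
contact_force: [-2.9, -1.0, 5.7]
gripper_width: 0.0138
```

```bash
python3 -c "
from h import *
stt()"
```

```text
t 4.2 tcp [0.4565, 0.0262, 0.0695] rpy [179.95, -0.01, -50.8] j [28.1, 10.0, -37.9, 0.0, -42.2, 11.1] F [-2.9, -1.0, 5.7] M [-0.45, 1.11, -0.06] w 0.0138
```

Emit:
step_arm([
  [[0,0,0],[0,0,0.13],1],
  [[0,0,0],[0,0,0.26],1],
  [[0,0,0],[0,0,0.39],1],
  [[0,0,0],[0,0,0.52],1],
  [[0,0,0],[0,0,0.65],1],
  [[0,0,0],[0,0,0.78],1],
  [[0,0,0],[0,0,0.91],1],
  [[0,0,0],[0,0,1.04],1],
  [[0,0,0],[0,0,1.2],1],
  [[0,0,0],[0,0,1.2],1],
])

```text
time_s: 5.2
tcp_pos: [0.4545, 0.026, 0.0695]
eef_rot: [179.8, -0.2, -119.9]
contact_force: [-12.3, 2.8, 16.4]
gripper_width: 0.0136
```

Emit:
step_arm([
  [[0,0,0],[0,0,0.13],1],
  [[0,0,0],[0,0,0.26],1],
  [[0,0,0],[0,0,0.39],1],
  [[0,0,0],[0,0,0.52],1],
  [[0,0,0],[0,0,0.65],1],
  [[0,0,0],[0,0,0.78],1],
  [[0,0,0],[0,0,0.91],1],
  [[0,0,0],[0,0,1.04],1],
  [[0,0,0],[0,0,1.2],1],
  [[0,0,0],[0,0,1.2],1],
])

```text
time_s: 6.2
tcp_pos: [0.4538, 0.0277, 0.0695]
eef_rot: [180.0, -0.3, 171.3]
contact_force: [-21.8, 17.1, 21.7]
gripper_width: 0.0136
```

```bash
python3 -c "
from h import *
stt();c=cap('wrist','w3.png')"
```

```text
t 6.2 tcp [0.4538, 0.0277, 0.0695] rpy [179.96, -0.26, 171.32] j [28.3, 9.9, -37.9, -0.3, -42.4, -126.7] F [-21.8, 17.1, 21.7] M [6.2, 7.61, -0.03] w 0.0136
```

View pics/w3.png

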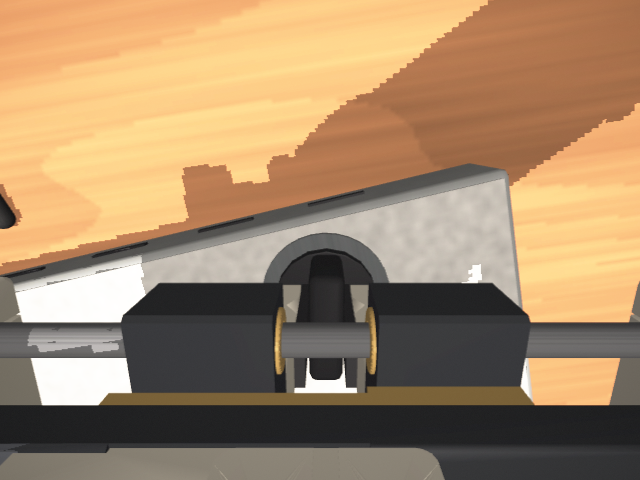

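The knob has turned about 2.4 rad, but the side force has built up to about 28 N. I'll release, lift, look and regrip.

Emit:
step_arm([
  [[0,0,0],[0,0,0],0.5],
  [[0,0,0],[0,0,0],0.5],
  [[0,0,0],[0,0,0],0.5],
  [[0,0,-0.04],[0,0,0],0.5],
  [[0,0,-0.08],[0,0,0],0.5],
  [[0,0,-0.12],[0,0,0],0.5],
  [[0,0,-0.15],[0,0,-0.15],0.5],
  [[0,0,-0.15],[0,0,-0.3],0.5],
  [[0,0,-0.15],[0,0,-0.45],0.5],
  [[0,0,-0.15],[0,0,-0.6],0.5],
])

```text
time_s: 7.25
tcp_pos: [0.4569, 0.0264, 0.2193]
eef_rot: [-180.0, 0.0, -153.6]
contact_force: [0.3, -0.4, 0.6]
gripper_width: 0.0436
```

```bash
python3 -c "
from h import *
stt();go([.44,-.03,.2],[180,0,0])"
```

```text
t 7.25 tcp [0.4569, 0.0264, 0.2193] rpy [-180.0, 0.02, -153.61] j [28.1, -0.1, -26.1, 0.0, -64.0, -91.7] F [0.3, -0.4, 0.6] M [0.03, -0.11, 0.0] w 0.0436
d [0.0403, -0.043, 0.0193] w [-0.0006, 0.0001, -2.681] |w|deg 153.6 dist 0.062
```

Emit:
step_arm([
  [[0,0,0],[0,0,-0.15],0.5],
  [[0,0,0],[0,0,-0.3],0.5],
  [[0,0,0],[0,0,-0.45],0.5],
  [[0,0,0],[0,0,-0.6],0.5],
  [[0,0,0],[0,0,-0.75],0.5],
  [[0,0,0],[0,0,-0.9],0.5],
  [[0,0,0],[0,0,-1.05],0.5],
  [[0,0,0],[0,0,-1.2],0.5],
  [[0,0,0],[0,0,-1.35],0.5],
  [[0,0,0],[0,0,-1.5],0.5],
])

```text
time_s: 8.25
tcp_pos: [0.4569, 0.0264, 0.2189]
eef_rot: [180.0, -0.0, -67.7]
contact_force: [0.6, 0.2, 0.7]
gripper_width: 0.0436
```

Emit:
step_arm([
  [[0,0,0],[0,0,-0.15],0.5],
  [[0,0,0],[0,0,-0.3],0.5],
  [[0,0,0],[0,0,-0.45],0.5],
  [[0,0,0],[0,0,-0.6],0.5],
  [[0,0,0],[0,0,-0.75],0.5],
  [[0,0,0],[0,0,-0.9],0.5],
  [[0,0,0],[0,0,-1.05],0.5],
  [[0,0,0],[0,0,-1.2],0.5],
  [[0,0,0],[0,0,-1.2],0.5],
  [[0,0,0],[0,0,-1.2],0.5],
])

```text
time_s: 9.25
tcp_pos: [0.4569, 0.0265, 0.219]
eef_rot: [180.0, 0.0, 0.5]
contact_force: [-1.1, -0.3, -0.1]
gripper_width: 0.044
```

```bash
python3 -c "
from h import *
stt();c=cap('wrist','w4.png')"
```

```text
t 9.25 tcp [0.4569, 0.0265, 0.219] rpy [179.99, 0.02, 0.48] j [28.1, -0.1, -26.1, 0.0, -64.0, 62.4] F [-1.1, -0.3, -0.1] M [-0.05, 0.05, -0.05] w 0.044
```

View pics/w4.png

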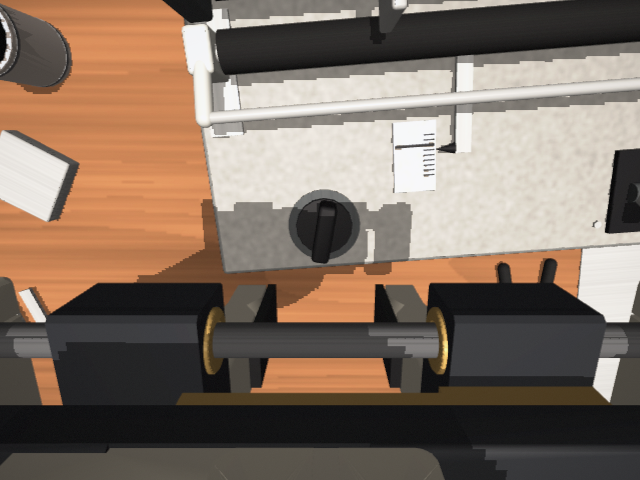

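```bash
python3 -c "
from h import *
c=cap('wrist'); im=c['color'][:,:,::-1].copy()
cv2.imwrite('pics/w4a.png',cv2.resize(im[105:275,280:470],None,fx=4,fy=3.5,interpolation=cv2.INTER_CUBIC))"
```

```text
(no output)
```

View pics/w4a.png

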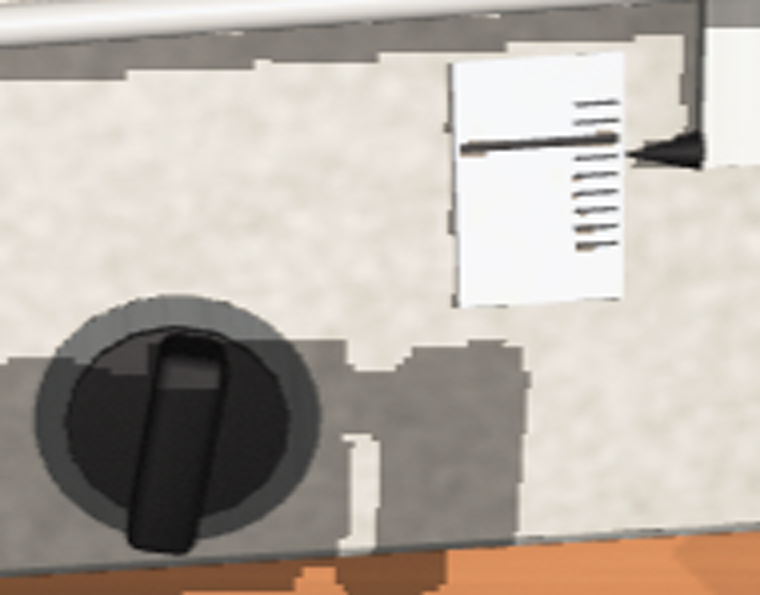

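```bash
python3 -c "
from h import *
c=cap('wrist')
def q(x,y,z): return onz(c,280+x/4,105+y/3.5,z)
a=q(196,347,.093);b=q(161,542,.093);print('wing',a,b,(a+b)/2,np.linalg.norm(a-b),np.degrees(np.arctan2(a[1]-b[1],a[0]-b[0])))
print('disc',q(177,417,.058))
go([.4555,.027,.069],[180,0,-9.0])
m1=q(462,149,.057);m2=q(617,136,.057);p=q(627,154,.058)
e=(m1-m2)[:2];e/=np.linalg.norm(e);ex=np.array([e[1],-e[0]]);print('yaw',np.degrees(np.arctan2(ex[1],ex[0])),'dx',(m2-p)[:2]@ex)
"
```

```text
wing [0.47987636 0.02407706 0.093     ] [0.43552537 0.03041349 0.093     ] [0.45770086 0.02724528 0.093     ] 0.04480133864345654 -8.130826384713759
disc [0.45623844 0.02751723 0.058     ]
d [-0.0014, -0.0004, 0.1501] w [0.0, -0.0, 0.1674] |w|deg 9.6 dist 0.15
yaw 5.890746849308731 dx 0.004213039785736806
```

Emit:
step_arm([
  [[-0.001,-0.001,0.05],[0,0,0.15],0.5],
  [[-0.001,-0.001,0.09],[0,0,0.165],0.5],
  [[-0.001,-0.001,0.12],[0,0,0.165],0.5],
  [[-0.001,-0.001,0.15],[0,0,0.165],0.5],
  [[-0.001,-0.001,0.15],[0,0,0.165],0.5],
  [[-0.001,-0.001,0.15],[0,0,0.165],1],
  [[-0.001,-0.001,0.15],[0,0,0.165],1],
  [[-0.001,-0.001,0.15],[0,0,0.165],1],
  [[-0.001,-0.001,0.15],[0,0,0.165],1],
  [[-0.001,-0.001,0.15],[0,0,0.165],1],
])

```text
time_s: 10.4
tcp_pos: [0.4564, 0.0275, 0.0702]
eef_rot: [-180.0, -0.1, -8.7]
contact_force: [-1.2, -2.0, 6.3]
gripper_width: 0.0137
```

```bash
python3 -c "
from h import *
stt()"
```

```text
t 10.4 tcp [0.4564, 0.0275, 0.0702] rpy [-179.98, -0.08, -8.68] j [28.3, 9.9, -38.0, 0.1, -42.1, 53.0] F [-1.2, -2.0, 6.3] M [-0.66, 0.5, -0.1] w 0.0137
```

Emit:
step_arm([
  [[0,0,0],[0,0,0.1],1],
  [[0,0,0],[0,0,0.2],1],
  [[0,0,0],[0,0,0.3],1],
  [[0,0,0],[0,0,0.4],1],
  [[0,0,0],[0,0,0.5],1],
  [[0,0,0],[0,0,0.6],1],
  [[0,0,0],[0,0,0.69],1],
  [[0,0,0],[0,0,0.69],1],
])

```text
time_s: 11.2
tcp_pos: [0.456, 0.0269, 0.0701]
eef_rot: [180.0, -0.1, -48.4]
contact_force: [-1.1, -4.9, 9.3]
gripper_width: 0.0138
```

```bash
python3 -c "
from h import *
stt();c=cap('wrist','w5.png')"
```

```text
t 11.2 tcp [0.456, 0.0269, 0.0701] rpy [179.98, -0.06, -48.38] j [28.3, 9.9, -38.0, 0.1, -42.2, 13.3] F [-1.1, -4.9, 9.3] M [-1.96, 0.48, -0.06] w 0.0138
```

View pics/w5.png

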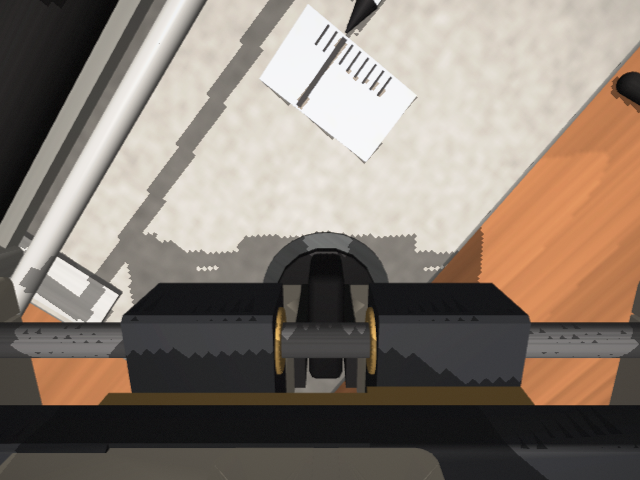

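The pointer tip meets the end of the long mark at about (345,35). I'll release, lift and check from above.

Emit:
step_arm([
  [[0,0,0],[0,0,0],0.5],
  [[0,0,0],[0,0,0],0.5],
  [[0,0,0],[0,0,0],0.5],
  [[0,0,-0.04],[0,0,0],0.5],
  [[0,0,-0.08],[0,0,0],0.5],
  [[0,0,-0.12],[0,0,-0.15],0.5],
  [[0.03,0.05,-0.16],[0,0,-0.3],0.5],
  [[0.03,0.05,-0.2],[0,0,-0.45],0.5],
  [[0.03,0.05,-0.22],[0,0,-0.6],0.5],
  [[0.03,0.05,-0.22],[0,0,-0.75],0.5],
])

```text
time_s: 12.25
tcp_pos: [0.4402, -0.0282, 0.2934]
eef_rot: [-179.9, -0.4, -5.1]
contact_force: [-0.2, -0.6, -1.7]
gripper_width: 0.0436
```

```bash
python3 -c "
from h import *
stt();c=cap('wrist','w6.png')
im=c['color'][:,:,::-1].copy()
"
```

```text
t 12.25 tcp [0.4402, -0.0282, 0.2934] rpy [-179.86, -0.4, -5.08] j [22.2, -4.9, -20.8, 0.1, -73.7, 62.7] F [-0.2, -0.6, -1.7] M [0.04, -0.04, 0.02] w 0.0436
```

View pics/w6.png

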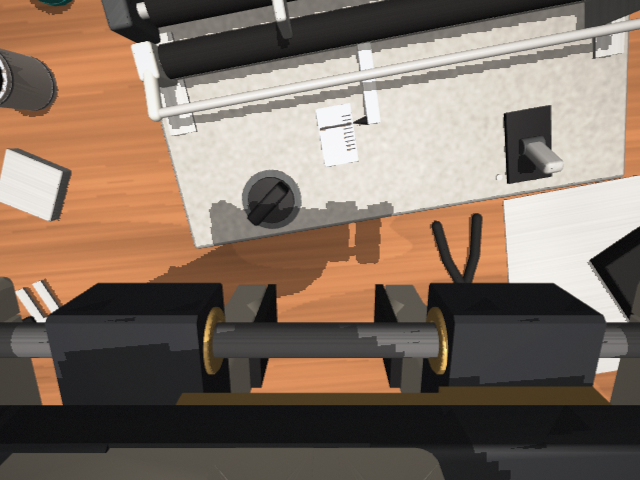

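```bash
python3 -c "
from h import *
c=cap('wrist'); im=c['color'][:,:,::-1].copy()
cv2.imwrite('pics/w6a.png',cv2.resize(im[90:180,300:400],None,fx=7,fy=6,interpolation=cv2.INTER_CUBIC))
go([.53,-.10,.33],[180,0,5])"
```

```text
d [0.0976, 0.0633, -0.0402] w [-0.001, -0.0015, -0.1795] |w|deg 10.3 dist 0.123
```

View pics/w6a.png

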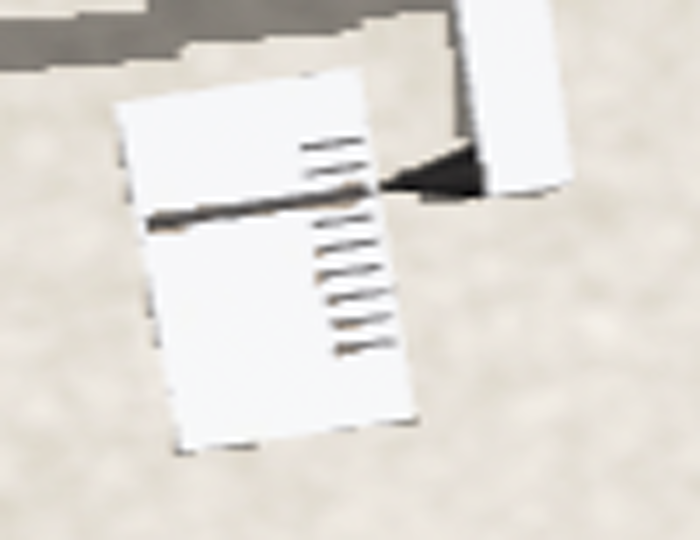

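The pointer is on the mark, within about 0.5 mm. Next I'll look at the rollers.

Emit:
step_arm([
  [[0.098,0.063,-0.04],[0,0,-0.15],0],
  [[0.098,0.063,-0.04],[0,0,-0.18],0],
  [[0.098,0.063,-0.04],[0,0,-0.18],0],
  [[0.098,0.063,-0.04],[0,0,-0.18],0],
  [[0.098,0.063,-0.04],[0,0,-0.18],0],
  [[0.098,0.063,-0.04],[0,0,-0.18],0],
])

```text
time_s: 12.95
tcp_pos: [0.5294, -0.0995, 0.3281]
eef_rot: [-180.0, 0.1, 4.8]
contact_force: [1.1, -0.2, -0.0]
gripper_width: 0.0844
```

```bash
python3 -c "
from h import *
stt();c=cap('wrist','w7.png')
"
```

```text
t 12.95 tcp [0.5294, -0.0995, 0.3281] rpy [-179.99, 0.1, 4.81] j [10.2, 4.7, -6.7, -0.0, -78.6, 84.6] F [1.1, -0.2, -0.0] M [-0.0, -0.01, 0.02] w 0.0844
```

View pics/w7.png

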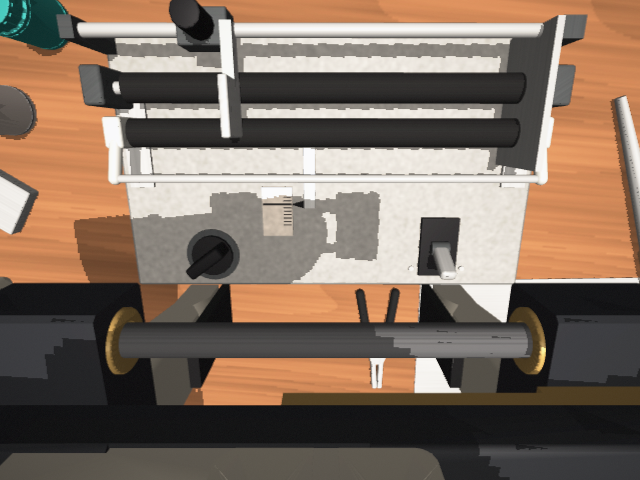

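```bash
python3 -c "
from h import *
c=cap('wrist')
P=lambda u,v,z: onz(c,u,v,z).round(4)
print('rod',P(85,30.5,.112),P(545,30.5,.112)); print('keeper',P(122,178,.112),P(540,179,.112))
print('rear roller ends',P(122,88,.09),P(525,88,.09)); print('front ends',P(128,133,.09),P(520,133,.09))
print('front deck',P(140,283,.055),P(516,283,.055))
print('plate top',P(560,20,.139),P(536,165,.139),'plate inner bottomish',P(500,165,.055))
print('stop face top edge', P(233,20,.156),P(241,137,.156),P(219,20,.156),P(220,75,.156))
print('stopknob top', P(183,12,.16)); print('sw tip',P(443,270,.1))
"
```

```text
rod [0.6724 0.1259 0.112 ] [ 0.7069 -0.2789  0.112 ]
keeper [0.5449 0.1011 0.112 ] [ 0.5785 -0.3056  0.112 ]
rear roller ends [0.6289 0.1073 0.09  ] [ 0.6621 -0.2826  0.09  ]
front ends [0.587  0.1038 0.09  ] [ 0.6204 -0.2872  0.09  ]
front deck [0.4102 0.1165 0.055 ] [ 0.449  -0.3388  0.055 ]
plate top [ 0.708  -0.2759  0.139 ] [ 0.5922 -0.2837  0.139 ] plate inner bottomish [ 0.5863 -0.2898  0.055 ]
stop face top edge [ 0.6814 -0.0146  0.156 ] [ 0.5945 -0.0229  0.156 ] [ 0.6805 -0.0038  0.156 ] [ 0.6411 -0.0049  0.156 ]
stopknob top [0.6826 0.0225 0.16  ]
sw tip [ 0.4731 -0.2314  0.1   ]
```

```bash
cat >> h.py <<'E'
def jars():
    c=cap('top'); im=c['color'].astype(int); mx=im.max(2)
    m=(mx<75).astype(np.uint8); m[:, :90]=0; m[:,243:]=0; m[:160]=0;m[300:]=0
    n,l,s,ce=cv2.connectedComponentsWithStats(m)
    for i in range(1,n):
        if s[i][4]>60: print('blob',s[i].tolist(),ce[i].round(1),onz(c,*ce[i],.088).round(4))
    return c
E
python3 -c "
from h import *
c=jars();im=c['color'][:,:,::-1]
cv2.imwrite('pics/t2.png',cv2.resize(im[155:310,90:260],None,fx=4.5,fy=3.8,interpolation=cv2.INTER_CUBIC))
c=cap('scene');im=c['color'][:,:,::-1]
cv2.imwrite('pics/s2.png',cv2.resize(im[150:300,340:500],None,fx=4,fy=4,interpolation=cv2.INTER_CUBIC))
"
```

```text
blob [185, 192, 19, 24, 227] [193.6 202.8] [0.6062 0.2792 0.088 ]
blob [119, 212, 14, 15, 82] [127.6 220.7] [0.5545 0.4496 0.088 ]
blob [199, 233, 10, 67, 367] [204.2 268.2] [0.4317 0.2411 0.088 ]
```

View pics/t2.png

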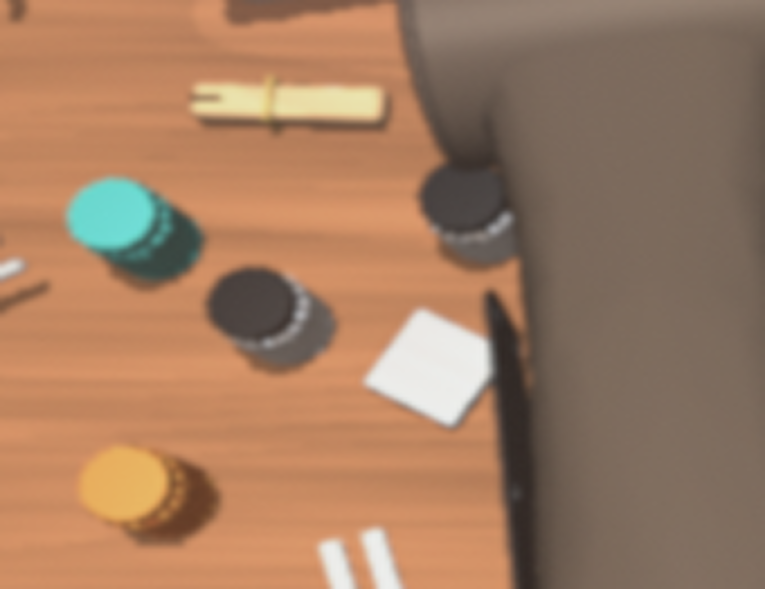

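View pics/s2.png

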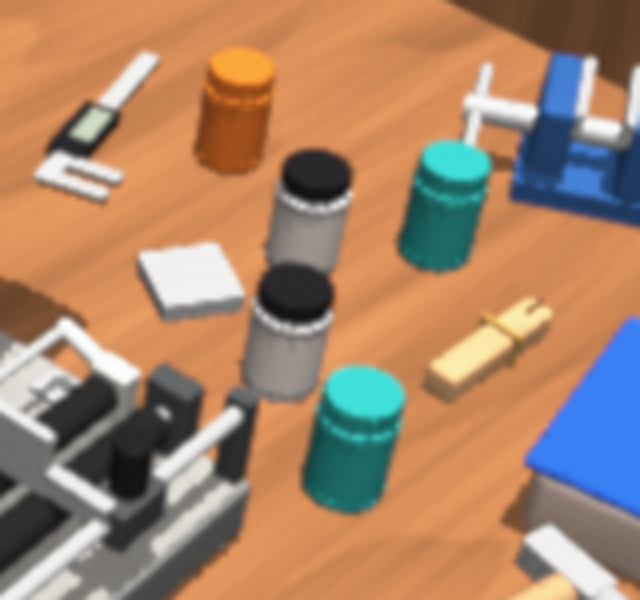

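```bash
python3 -c "
from h import *
t=cap('top');s=cap('scene')
for n,a,b in [('j1',(193.3,207.1),(414,222.5)),('j2',(146.2,235.3),(419,193.5)),('turqA',(215.5,172.5),(430.7,247.5)),('turqB',(115.2,211.5),(454,190.5)),('or',(117.7,282.5),(400,167.5))]:
  print(n,onz(t,*a,.088).round(4),onz(s,*b,.088).round(4),tri([(t,*a),(s,*b)]).round(4))
print('block',onz(t,90+430/4.5,155+367/3.8,.018))
"
```

```text
j1 [0.5944 0.2793 0.088 ] [0.6035 0.2767 0.088 ] [0.5978 0.2825 0.0806]
j2 [0.5161 0.3975 0.088 ] [0.5265 0.3924 0.088 ] [0.5191 0.4014 0.079 ]
turqA [0.6915 0.2259 0.088 ] [0.6979 0.2304 0.088 ] [0.695  0.2291 0.0856]
turqB [0.579  0.4844 0.088 ] [0.5852 0.4837 0.088 ] [0.5815 0.4875 0.0835]
or [0.3912 0.4603 0.088 ] [0.3987 0.4548 0.088 ] [0.3923 0.4631 0.0811]
block [0.48779119 0.30835504 0.018     ]
```

```bash
python3 -c "
from h import *
go([.46,.33,.33],[180,0,0])"
```

```text
d [-0.0327, -0.434, -0.0006] w [-0.0001, -0.0006, 0.0862] |w|deg 4.9 dist 0.435
```

Emit:
step_arm([
  [[-0.033,-0.434,0],[0,0,0.086],0],
  [[-0.033,-0.434,0],[0,0,0.086],0],
  [[-0.033,-0.434,0],[0,0,0.086],0],
  [[-0.033,-0.434,0],[0,0,0.086],0],
  [[-0.033,-0.434,0],[0,0,0.086],0],
  [[-0.033,-0.434,0],[0,0,0.086],0],
  [[-0.033,-0.434,0],[0,0,0.086],0],
  [[-0.033,-0.434,0],[0,0,0.086],0],
  [[-0.033,-0.434,0],[0,0,0.086],0],
  [[-0.033,-0.434,0],[0,0,0.086],0],
])

```text
time_s: 14.25
tcp_pos: [0.459, 0.3334, 0.3283]
eef_rot: [180.0, 0.0, 0.2]
contact_force: [0.7, -0.6, -0.5]
gripper_width: 0.0879
```

Emit:
step_arm([
  [[0,0,0],[0,0,0],0],
  [[0,0,0],[0,0,0],0],
])

```text
time_s: 14.45
tcp_pos: [0.4601, 0.329, 0.3293]
eef_rot: [-180.0, -0.0, -0.0]
contact_force: [0.5, -0.5, 0.7]
gripper_width: 0.0878
```

```bash
python3 -c "
from h import *
stt();c=cap('wrist','w8.png')
"
```

```text
t 14.45 tcp [0.4601, 0.329, 0.3293] rpy [-180.0, -0.01, -0.02] j [55.4, 7.3, -3.6, 0.0, -79.0, 34.6] F [0.5, -0.5, 0.7] M [-0.06, 0.02, 0.02] w 0.0878
```

View pics/w8.png

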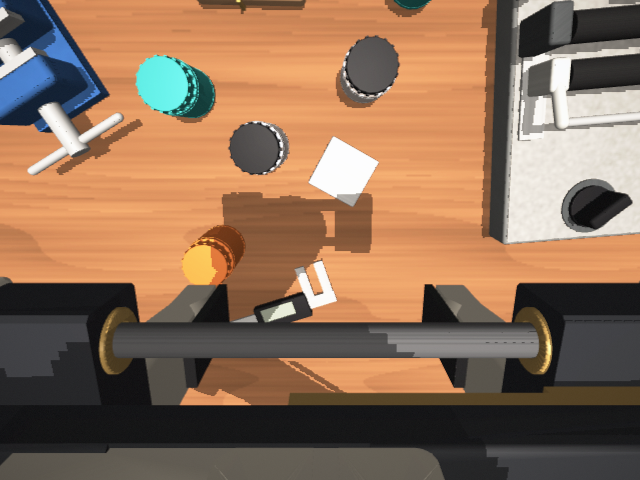

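```bash
python3 -c "
from h import *
c=cap('wrist')
for n,u,v,z in [('j1',372,64,.088),('j2',257,147,.088),('turqA',412,-7,.088),('turqB',165,84,.088),('or',203,266,.088),('block',344,171,.018),('millcorner',505,243,.055)]: print(n,onz(c,u,v,z).round(4))
"
```

```text
j1 [0.5991 0.2838 0.088 ]
j2 [0.5216 0.3984 0.088 ]
turqA [0.6591 0.2489 0.088 ]
turqB [0.5814 0.4852 0.088 ]
or [0.3935 0.4647 0.088 ]
block [0.4911 0.3061 0.018 ]
millcorner [0.4103 0.1166 0.055 ]
```

```bash
cat >> h.py <<'E'
def om(phi,beta):
    phi,beta=np.radians(phi),np.radians(beta); a=np.array([np.cos(phi),np.sin(phi),0]);ez=np.array([0,0,1.])
    z=np.sin(beta)*a-np.cos(beta)*ez; x=np.cos(beta)*a+np.sin(beta)*ez; return np.column_stack([x,np.cross(z,x),z])
def gt(P,phi,beta,along,back=0,show=True):
    M=om(phi,beta); p=np.array(P)+(along-back)*M[:,2]
    if show: print('target',p.round(4)); go(p,mat=M)
    return p,M
E
python3 -c "
from h import *
gt([.599,.283,.054],-60,45,.0148,.20)
gt([.599,.283,.054],-60,45,.0148,0)"
```

```text
target [0.5335 0.3964 0.185 ]
d [0.073, -0.0678, 0.1446] w [-0.4105, 0.7109, 0.9893] |w|deg 73.7 dist 0.176
target [0.6042 0.2739 0.0435]
d [0.1438, 0.0546, 0.286] w [-0.4105, 0.7109, 0.9893] |w|deg 73.7 dist 0.325
```

Emit:
step_arm([
  [[0.073,-0.068,0.05],[-0.06,0.1,0.14],0],
  [[0.073,-0.068,0.05],[-0.41,0.71,0.99],0],
  [[0.073,-0.068,0.05],[-0.41,0.71,0.99],0],
  [[0.073,-0.068,0.05],[-0.41,0.71,0.99],0],
  [[0.073,-0.068,0.05],[-0.41,0.71,0.99],0],
  [[0.073,-0.068,0.05],[-0.41,0.71,0.99],0],
  [[0.073,-0.068,0.05],[-0.41,0.71,0.99],0],
  [[0.073,-0.068,0.05],[-0.41,0.71,0.99],0],
  [[0.073,-0.068,0.05],[-0.41,0.71,0.99],0],
  [[0.073,-0.068,0.05],[-0.41,0.71,0.99],0],
])

```text
time_s: 15.55
tcp_pos: [0.5334, 0.3973, 0.2771]
eef_rot: [179.8, -45.1, -59.9]
contact_force: [-0.2, 0.7, -0.7]
gripper_width: 0.0874
```

```bash
python3 -c "
from h import *
stt()
gt([.599,.283,.054],-60,45,.0148,.20);cap('wrist','w9.png')"
```

```text
t 15.55 tcp [0.5334, 0.3973, 0.2771] rpy [179.75, -45.12, -59.87] j [70.0, 28.8, -6.4, 32.8, -88.2, -51.1] F [-0.2, 0.7, -0.7] M [2.16, 1.16, 0.06] w 0.0874
target [0.5335 0.3964 0.185 ]
d [-0.0647, 0.0001, 0.0656] w [0.0027, -0.0021, 0.0017] |w|deg 0.2 dist 0.092
```

View pics/w9.png

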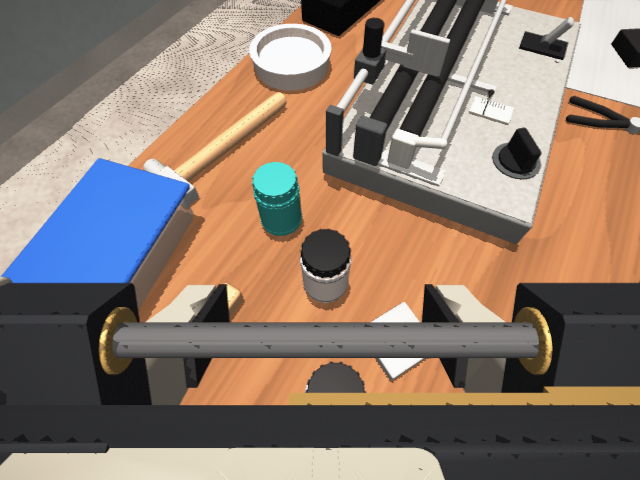

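Jar 1 stands straight ahead, centred at column 326. I'll go down to the pre-grasp pose and approach along the tool axis.

Emit:
step_arm([
  [[-0.065,0,0.066],[0,0,0],0],
  [[-0.065,0,0.066],[0,0,0],0],
  [[-0.065,0,0.066],[0,0,0],0],
  [[-0.065,0,0.066],[0,0,0],0],
])

```text
time_s: 16.0
tcp_pos: [0.5341, 0.3967, 0.1883]
eef_rot: [180.0, -44.9, -59.9]
contact_force: [0.1, -0.0, 1.0]
gripper_width: 0.0876
```

```bash
python3 -c "
from h import *
stt()
gt([.599,.283,.054],-60,45,.0148,0);cap('wrist','w10.png')"
```

```text
t 16.0 tcp [0.5341, 0.3967, 0.1883] rpy [179.98, -44.93, -59.91] j [69.9, 32.5, -12.1, 33.4, -79.9, -56.2] F [0.1, -0.0, 1.0] M [2.01, 1.04, 0.02] w 0.0876
target [0.6042 0.2739 0.0435]
d [-0.0021, 0.0009, 0.2023] w [-0.0008, 0.0013, 0.0011] |w|deg 0.1 dist 0.202
```

View pics/w10.png

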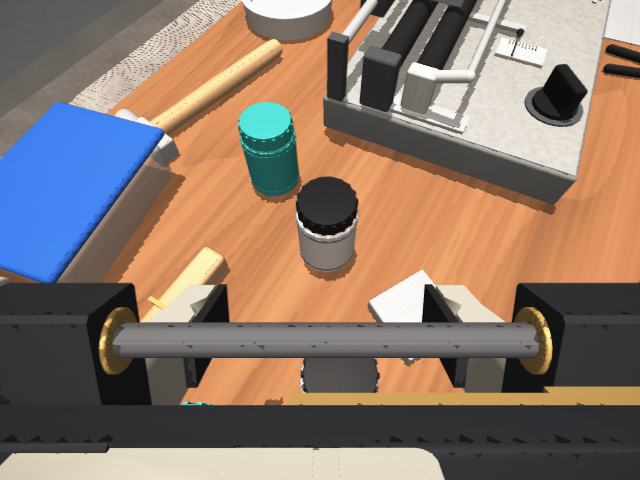

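Emit:
step_arm([
  [[-0.002,0.001,0.04],[0,0,0],0],
  [[-0.002,0.001,0.08],[0,0,0],0],
  [[-0.002,0.001,0.12],[0,0,0],0],
  [[-0.002,0.001,0.15],[0,0,0],0],
  [[-0.002,0.001,0.175],[0,0,0],0],
  [[-0.002,0.001,0.19],[0,0,0],0],
  [[-0.002,0.001,0.2],[0,0,0],0],
  [[-0.002,0.001,0.202],[0,0,0],0],
  [[-0.002,0.001,0.202],[0,0,0],0],
])

```text
time_s: 16.95
tcp_pos: [0.6037, 0.2751, 0.0431]
eef_rot: [-179.9, -44.9, -60.0]
contact_force: [0.3, -0.4, -0.4]
gripper_width: 0.0875
```

```bash
python3 -c "
from h import *
stt()
gt([.599,.283,.054],-60,45,.0148,0);cap('wrist','w11.png')"
```

```text
t 16.95 tcp [0.6037, 0.2751, 0.0431] rpy [-179.91, -44.93, -59.99] j [58.1, 37.1, -29.1, 46.6, -59.1, -65.5] F [0.3, -0.4, -0.4] M [2.08, 1.18, 0.03] w 0.0875
target [0.6042 0.2739 0.0435]
d [0.0012, 0.0001, 0.0006] w [-0.0016, 0.0013, 0.0001] |w|deg 0.1 dist 0.001
```

View pics/w11.png

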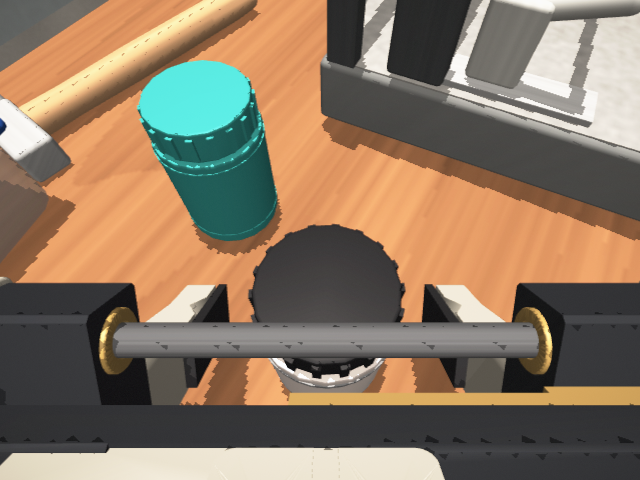

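Emit:
step_arm([
  [[0,0,0],[0,0,0],1],
  [[0,0,0],[0,0,0],1],
  [[0,0,0],[0,0,0],1],
  [[0,0,0],[0,0,0],1],
  [[0,0,0],[0,0,0],1],
  [[0,0,0],[0,0,0],1],
], force=25)

```text
time_s: 17.6
tcp_pos: [0.6033, 0.2744, 0.0422]
eef_rot: [180.0, -44.9, -59.9]
contact_force: [-1.0, 1.6, 0.1]
gripper_width: 0.0556
```

```bash
python3 -c "
from h import *
stt()
gt([.599,.283,.054],-60,45,.0148,0)
M=om(-60,45);print('up in tool',M.T@np.array([0,0,.2]))"
```

```text
t 17.6 tcp [0.6033, 0.2744, 0.0422] rpy [179.97, -44.95, -59.92] j [58.1, 37.2, -29.1, 46.6, -59.0, -65.6] F [-1.0, 1.6, 0.1] M [1.99, 1.27, -0.03] w 0.0556
target [0.6042 0.2739 0.0435]
d [0.0016, -0.0006, -0.0003] w [-0.0005, 0.0009, 0.0009] |w|deg 0.1 dist 0.002
up in tool [ 0.14142136  0.         -0.14142136]
```

Gripped at 55.6 mm, which is the jar's diameter. Lifting straight up.

Emit:
step_arm([
  [[0.014,0,-0.014],[0,0,0],1],
  [[0.035,0,-0.035],[0,0,0],1],
  [[0.06,0,-0.06],[0,0,0],1],
  [[0.09,0,-0.09],[0,0,0],1],
  [[0.12,0,-0.12],[0,0,0],1],
  [[0.15,0,-0.15],[0,0,0],1],
  [[0.17,0,-0.17],[0,0,0],1],
  [[0.17,0,-0.17],[0,0,0],1],
])

```text
time_s: 18.4
tcp_pos: [0.6041, 0.2751, 0.2862]
eef_rot: [-179.6, -44.8, -60.3]
contact_force: [0.2, 0.4, -3.7]
gripper_width: 0.0557
```

```bash
cat >> h.py <<'E'
YW=4.8; EX=np.array([np.cos(np.radians(YW)),np.sin(np.radians(YW)),0]); EY=np.array([-EX[1],EX[0],0])
def mill(x,y,z): return x*EX+y*EY+np.array([0,0,z])   # x',y' rotated world coords
E
python3 -c "
from h import *
stt();cap('wrist','w12.png')
# jar A centre y'=-.275 ; grip 10mm toward cap (right)
P=mill(.615,-.275-.010,.126+.12);print(P)
gt(P,YW-90,-20,.0148,0)"
```

```text
t 18.4 tcp [0.6041, 0.2751, 0.2862] rpy [-179.56, -44.76, -60.26] j [59.6, 23.2, -15.7, 38.6, -79.8, -46.8] F [0.2, 0.4, -3.7] M [3.12, 1.67, 0.06] w 0.0557
[ 0.63669129 -0.23253859  0.246     ]
target [ 0.6363 -0.2275  0.2321]
d [0.2842, 0.2228, 0.3538] w [-0.1019, -1.1113, 0.453] |w|deg 69.0 dist 0.506
```

View pics/w12.png

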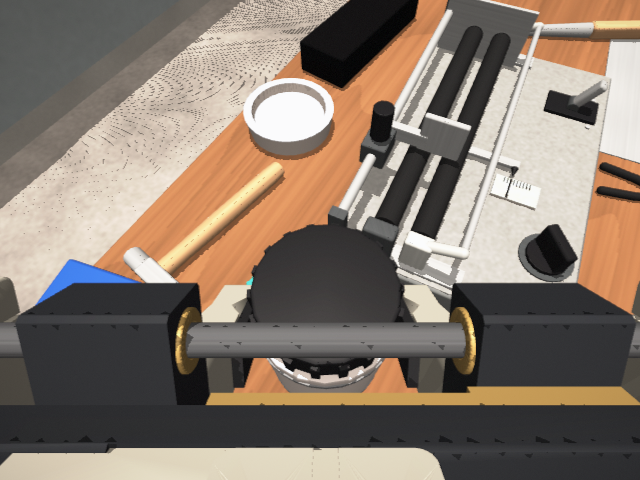

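```bash
python3 -c "
from h import *
P=mill(.615,-.285,.126+.15);gt(P,YW-90,-20,.0148,0)"
```

```text
target [ 0.6363 -0.2275  0.2621]
d [0.3054, 0.2228, 0.3325] w [-0.1019, -1.1113, 0.453] |w|deg 69.0 dist 0.503
```

Emit:
step_arm([
  [[0.031,0.022,0.033],[-0.01,-0.11,0.045],1],
  [[0.061,0.045,0.066],[-0.02,-0.22,0.09],1],
  [[0.092,0.067,0.1],[-0.03,-0.33,0.136],1],
  [[0.122,0.089,0.133],[-0.04,-0.44,0.18],1],
  [[0.153,0.111,0.166],[-0.05,-0.556,0.226],1],
  [[0.183,0.134,0.2],[-0.06,-0.67,0.27],1],
  [[0.214,0.156,0.233],[-0.07,-0.78,0.317],1],
  [[0.244,0.178,0.266],[-0.08,-0.89,0.36],1],
  [[0.275,0.2,0.3],[-0.09,-1.0,0.41],1],
  [[0.305,0.223,0.332],[-0.102,-1.111,0.453],1],
])

```text
time_s: 19.45
tcp_pos: [0.6352, -0.226, 0.2615]
eef_rot: [179.8, 20.1, -85.3]
contact_force: [2.2, 0.6, -4.2]
gripper_width: 0.0557
```

Emit:
step_arm([
  [[0,0,0],[0,0,0],1],
  [[0,0,0],[0,0,0],1],
  [[0,0,0],[0,0,0],1],
])

```text
time_s: 19.75
tcp_pos: [0.635, -0.2241, 0.261]
eef_rot: [179.7, 19.8, -85.3]
contact_force: [-0.3, 1.6, -3.9]
gripper_width: 0.0557
```

```bash
python3 -c "
from h import *
stt();cap('wrist','w13.png');cap('scene','s13.png')
P=mill(.615,-.285,.126+.15);gt(P,YW-90,-20,.0148,0)"
```

```text
t 19.75 tcp [0.635, -0.2241, 0.261] rpy [179.72, 19.83, -85.33] j [-14.2, 25.9, 18.2, -18.6, -89.2, 20.4] F [-0.3, 1.6, -3.9] M [-1.42, -0.24, -0.0] w 0.0557
target [ 0.6363 -0.2275  0.2621]
d [0.0054, -0.0001, -0.0006] w [0.0023, -0.0041, 0.0023] |w|deg 0.3 dist 0.005
```

View pics/w13.png

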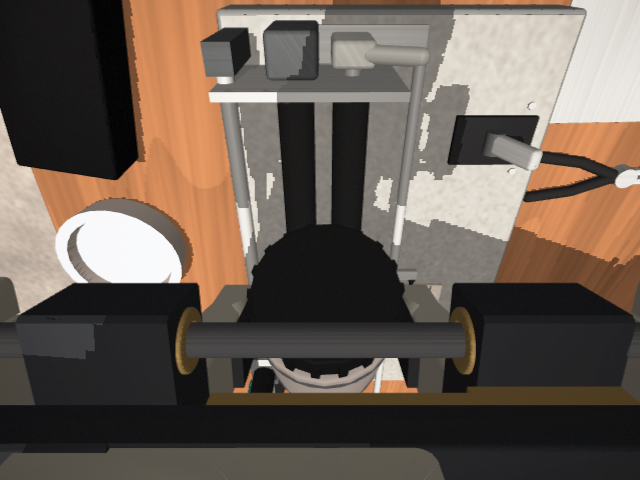

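View pics/s13.png

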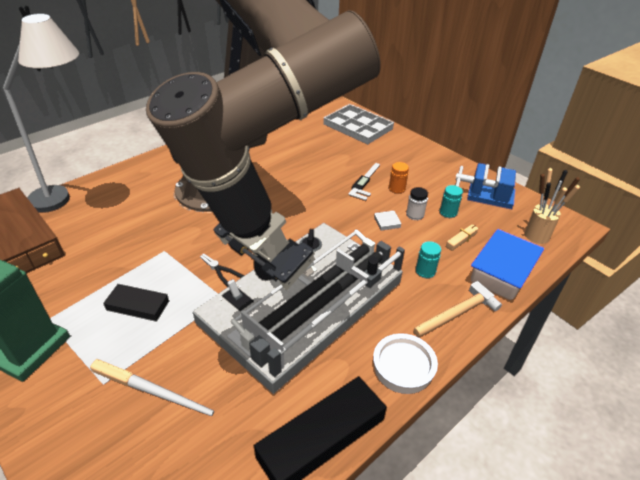

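```bash
python3 -c "
from h import *
P=mill(.615,-.282,.155);gt(P,YW-90,-30,.0148,0)"
```

```text
target [ 0.6358 -0.2222  0.1422]
d [0.041, -0.0003, 0.114] w [0.0025, -0.1786, 0.0021] |w|deg 10.2 dist 0.121
```

Emit:
step_arm([
  [[0.01,0,0.025],[0,-0.05,0],1],
  [[0.02,0,0.05],[0,-0.1,0],1],
  [[0.03,0,0.075],[0,-0.15,0],1],
  [[0.036,0,0.095],[0,-0.178,0],1],
  [[0.039,0,0.107],[0,-0.178,0],1],
  [[0.041,0,0.114],[0,-0.178,0],1],
  [[0.041,0,0.114],[0,-0.178,0],1],
  [[0.041,0,0.114],[0,-0.178,0],1],
])

```text
time_s: 20.65
tcp_pos: [0.6363, -0.2241, 0.1437]
eef_rot: [-180.0, 29.9, -85.1]
contact_force: [-0.6, 0.0, -3.7]
gripper_width: 0.0557
```

```bash
python3 -c "
from h import *
stt();cap('wrist','w14.png')
P=mill(.615,-.282,.155);gt(P,YW-90,-30,.0148,0)
P=mill(.615,-.282,.127);gt(P,YW-90,-30,.0148,0)"
```

```text
t 20.65 tcp [0.6363, -0.2241, 0.1437] rpy [-179.95, 29.87, -85.09] j [-19.5, 34.1, 16.3, -27.1, -85.9, 29.7] F [-0.6, 0.0, -3.7] M [-2.37, -0.29, -0.03] w 0.0557
target [ 0.6358 -0.2222  0.1422]
d [-0.001, 0.0004, 0.0026] w [-0.0005, -0.0023, 0.0016] |w|deg 0.2 dist 0.003
target [ 0.6358 -0.2222  0.1142]
d [0.0129, 0.0004, 0.0269] w [-0.0005, -0.0023, 0.0016] |w|deg 0.2 dist 0.03
```

View pics/w14.png

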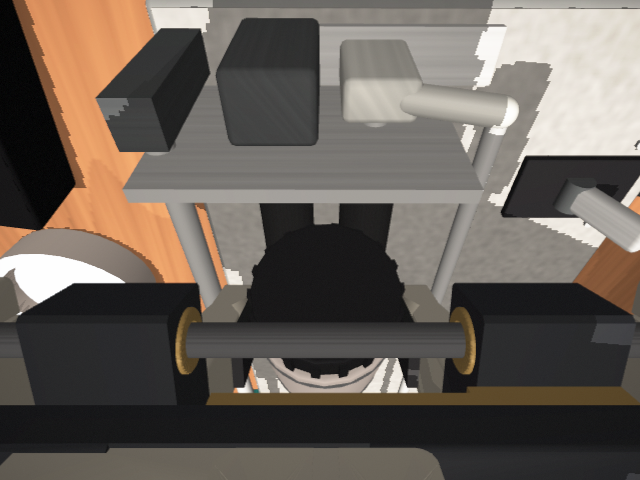

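Emit:
step_arm([
  [[0.001,0,0.006],[0,0,0],1],
  [[0.003,0,0.01],[0,0,0],1],
  [[0.005,0,0.013],[0,0,0],1],
  [[0.006,0,0.015],[0,0,0],1],
  [[0.006,0,0.015],[0,0,0],1],
], force=10)

```text
time_s: 21.2
tcp_pos: [0.6353, -0.2222, 0.1259]
eef_rot: [179.9, 30.0, -85.2]
contact_force: [1.5, 0.2, -3.7]
gripper_width: 0.0557
```

```bash
python3 -c "
from h import *
stt();P=mill(.615,-.282,.127);gt(P,YW-90,-30,.0148,0)"
```

```text
t 21.2 tcp [0.6353, -0.2222, 0.1259] rpy [179.9, 30.0, -85.25] j [-19.4, 34.9, 15.2, -27.2, -84.4, 30.3] F [1.5, 0.2, -3.7] M [-1.95, -0.29, -0.07] w 0.0557
target [ 0.6358 -0.2222  0.1142]
d [0.0059, -0.0005, 0.0101] w [0.0013, -0.0001, -0.0007] |w|deg 0.1 dist 0.012
```

Emit:
step_arm([
  [[0.001,0,0.002],[0,0,0],1],
  [[0.002,0,0.0035],[0,0,0],1],
  [[0.003,0,0.005],[0,0,0],1],
  [[0.004,0,0.0065],[0,0,0],1],
  [[0.004,0,0.0065],[0,0,0],1],
])

```text
time_s: 21.7
tcp_pos: [0.6357, -0.2227, 0.1184]
eef_rot: [180.0, 30.0, -85.2]
contact_force: [0.2, -3.4, 1.5]
gripper_width: 0.0559
```

```bash
python3 -c "
from h import *
stt();P=mill(.615,-.282,.127);gt(P,YW-90,-30,.0148,0)"
```

```text
t 21.7 tcp [0.6357, -0.2227, 0.1184] rpy [179.96, 29.96, -85.24] j [-19.4, 35.3, 14.8, -27.3, -83.7, 30.7] F [0.2, -3.4, 1.5] M [-2.35, -0.68, -0.33] w 0.0559
target [ 0.6358 -0.2222  0.1142]
d [0.0017, -0.0002, 0.0039] w [0.0003, -0.0007, -0.0006] |w|deg 0.1 dist 0.004
```

Emit:
step_arm([
  [[0.001,0,0.002],[0,0,0],1],
  [[0.002,0,0.003],[0,0,0],1],
  [[0.002,0,0.004],[0,0,0],1],
  [[0.002,0,0.004],[0,0,0],1],
])

```text
time_s: 22.1
tcp_pos: [0.6355, -0.2219, 0.1137]
eef_rot: [179.9, 30.0, -85.2]
contact_force: [1.9, -2.5, 0.2]
gripper_width: 0.0556
```

```bash
python3 -c "
from h import *
stt();P=mill(.615,-.282,.127);gt(P,YW-90,-30,.0148,0);cap('wrist','w15.png')"
```

```text
t 22.1 tcp [0.6355, -0.2219, 0.1137] rpy [179.92, 30.0, -85.24] j [-19.4, 35.5, 14.6, -27.3, -83.3, 30.9] F [1.9, -2.5, 0.2] M [-2.27, -1.02, -0.53] w 0.0556
target [ 0.6358 -0.2222  0.1142]
d [0.0, -0.0003, -0.0006] w [0.0011, -0.0, -0.0006] |w|deg 0.1 dist 0.001
```

View pics/w15.png

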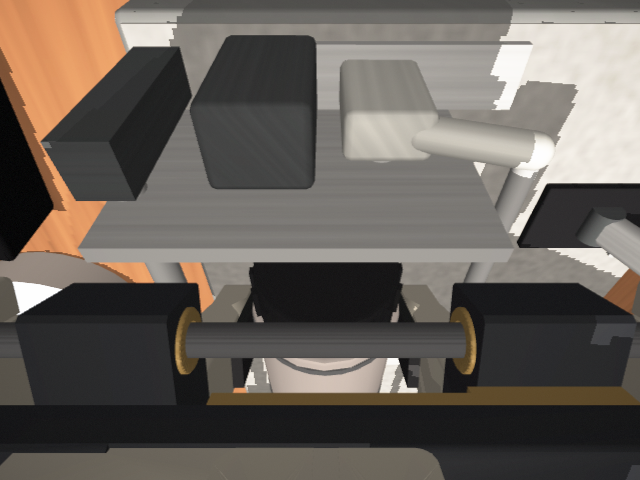

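The jar has pivoted to nearly flat, with the cap close to the end plate. I'll open slightly, to about 66 mm, so the fingers clear the rods, and look.

Emit:
step_arm([
  [[0,0,0],[0,0,0],0.33],
  [[0,0,0],[0,0,0],0.28],
  [[0,0,0],[0,0,0],0.25],
  [[0,0,0],[0,0,0],0.25],
  [[0,0,0],[0,0,0],0.25],
])

```text
time_s: 22.65
tcp_pos: [0.6351, -0.222, 0.114]
eef_rot: [179.9, 30.0, -85.2]
contact_force: [0.6, -0.1, 0.0]
gripper_width: 0.0657
```

```bash
python3 -c "
from h import *
stt();cap('wrist','w16.png')"
```

```text
t 22.65 tcp [0.6351, -0.222, 0.114] rpy [179.9, 29.99, -85.24] j [-19.4, 35.5, 14.6, -27.3, -83.3, 30.9] F [0.6, -0.1, 0.0] M [-1.6, -0.17, 0.0] w 0.0657
```

View pics/w16.png

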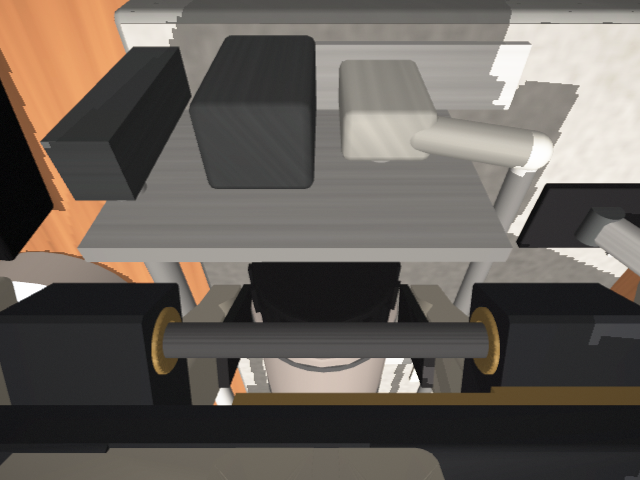

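Emit:
step_arm([
  [[-0.01,0,-0.017],[0,0,0],0.25],
  [[-0.025,0,-0.043],[0,0,0],0.25],
  [[-0.045,0,-0.078],[0,0,0],0.25],
  [[-0.065,0,-0.113],[0,0,0],0],
  [[-0.085,0,-0.147],[0,0,0],0],
  [[-0.1,0,-0.173],[0,0,0],0],
  [[-0.1,0,-0.173],[0,0,0],0],
])

```text
time_s: 23.4
tcp_pos: [0.6365, -0.2231, 0.3216]
eef_rot: [-179.5, 29.6, -84.9]
contact_force: [1.1, -0.2, -0.3]
gripper_width: 0.0865
```

```bash
python3 -c "
from h import *
stt();c=cap('scene','s16.png');im=c['color'][:,:,::-1]
cv2.imwrite('pics/s16z.png',cv2.resize(im[215:390,190:410],None,fx=3.4,fy=3.4,interpolation=cv2.INTER_CUBIC))
cap('wrist','w17.png')
go([.46,.33,.33],[180,0,-30])"
```

```text
t 23.4 tcp [0.6365, -0.2231, 0.3216] rpy [-179.48, 29.63, -84.93] j [-19.5, 28.1, 29.3, -27.7, -102.4, 21.0] F [1.1, -0.2, -0.3] M [-1.59, -0.19, -0.04] w 0.0865
d [-0.4966, 0.1287, 0.2694] w [-0.2527, 0.4794, -0.9402] |w|deg 62.2 dist 0.579
```

View pics/s16z.png

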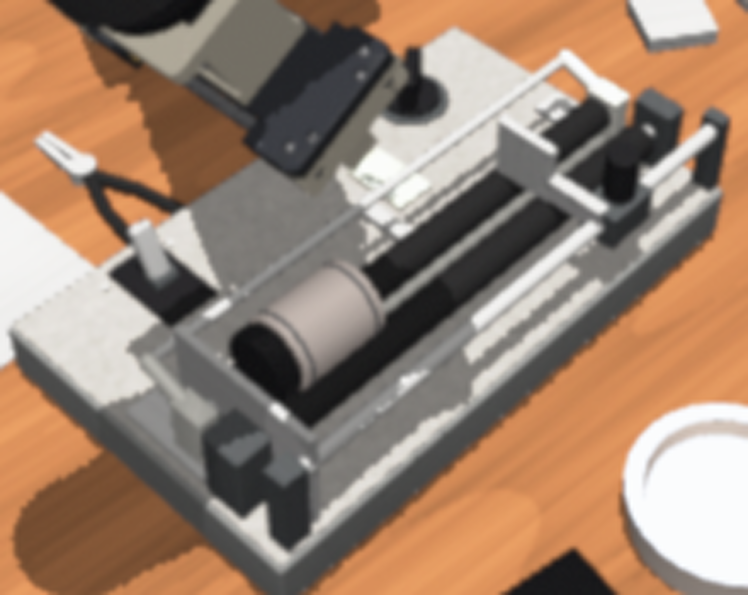

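View pics/w17.png

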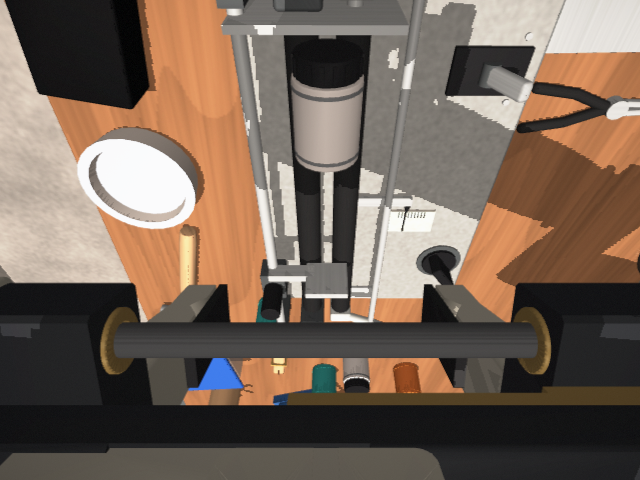

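Emit:
step_arm([
  [[-0.05,0.013,0.027],[-0.025,0.048,-0.094],0],
  [[-0.1,0.026,0.054],[-0.05,0.096,-0.188],0],
  [[-0.15,0.039,0.081],[-0.076,0.144,-0.282],0],
  [[-0.2,0.051,0.108],[-0.1,0.19,-0.376],0],
  [[-0.25,0.064,0.135],[-0.126,0.24,-0.47],0],
  [[-0.3,0.077,0.162],[-0.15,0.29,-0.564],0],
  [[-0.35,0.09,0.189],[-0.177,0.335,-0.658],0],
  [[-0.4,0.103,0.216],[-0.2,0.383,-0.752],0],
  [[-0.45,0.116,0.243],[-0.227,0.43,-0.846],0],
  [[-0.497,0.129,0.269],[-0.253,0.479,-0.94],0],
])

```text
time_s: 24.5
tcp_pos: [0.4829, 0.2559, 0.3276]
eef_rot: [179.9, 0.1, -29.8]
contact_force: [1.3, 0.5, -0.8]
gripper_width: 0.0875
```

Emit:
step_arm([
  [[0,0,0],[0,0,0],0],
  [[0,0,0],[0,0,0],0],
  [[0,0,0],[0,0,0],0],
  [[0,0,0],[0,0,0],0],
  [[0,0,0],[0,0,0],0],
])

```text
time_s: 25.0
tcp_pos: [0.485, 0.2528, 0.3275]
eef_rot: [180.0, 0.2, -30.2]
contact_force: [0.0, 1.0, 0.0]
gripper_width: 0.0878
```

```bash
python3 -c "
from h import *
stt();cap('wrist','w18.png')"
```

```text
t 25.0 tcp [0.485, 0.2528, 0.3275] rpy [179.97, 0.24, -30.19] j [47.9, 5.6, -5.7, -0.2, -78.7, 12.0] F [0.0, 1.0, 0.0] M [0.0, -0.03, 0.0] w 0.0878
```

View pics/w18.png

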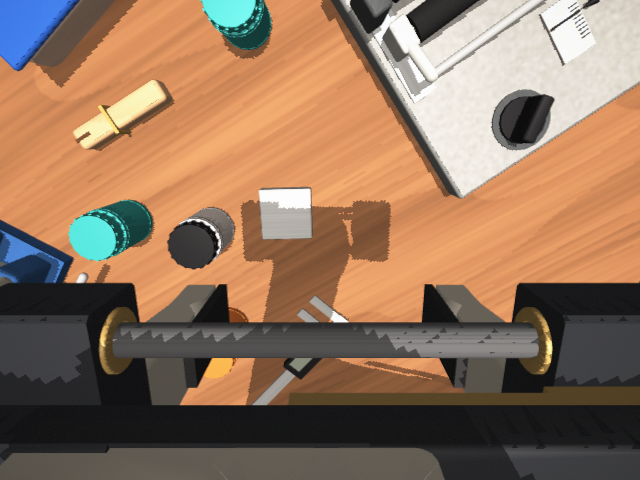

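```bash
python3 -c "
from h import *
c=cap('wrist')
for n,u,v,z in [('j2',194.5,245,.088),('turqB',94,237,.088),('turqA',232,5,.088),('corner',460,196,.055)]: print(n,onz(c,u,v,z).round(4))
P=[.5215,.3985,.054]
gt(P,-30,45,.0148,.2)"
```

```text
j2 [0.5191 0.3975 0.088 ]
turqB [0.5811 0.4861 0.088 ]
turqA [0.69  0.233 0.088]
corner [0.4124 0.1179 0.055 ]
target [0.4081 0.464  0.185 ]
d [-0.1718, -0.1438, 0.1432] w [0.0015, 0.7894, -0.0024] |w|deg 45.2 dist 0.266
```

```bash
python3 -c "
from h import *
P=[.5205,.398,.054]
gt(P,-20,45,.0148,.24)"
```

```text
target [0.3709 0.4525 0.2132]
d [-0.1983, -0.1151, 0.115] w [0.0697, 0.7873, -0.168] |w|deg 46.3 dist 0.257
```

Emit:
step_arm([
  [[-0.04,-0.023,0.023],[0.014,0.157,-0.034],0],
  [[-0.08,-0.046,0.046],[0.028,0.314,-0.067],0],
  [[-0.12,-0.069,0.069],[0.042,0.471,-0.1],0],
  [[-0.16,-0.092,0.092],[0.056,0.63,-0.134],0],
  [[-0.198,-0.115,0.115],[0.07,0.787,-0.168],0],
  [[-0.198,-0.115,0.115],[0.07,0.787,-0.168],0],
  [[-0.198,-0.115,0.115],[0.07,0.787,-0.168],0],
  [[-0.198,-0.115,0.115],[0.07,0.787,-0.168],0],
])

```text
time_s: 25.9
tcp_pos: [0.3697, 0.4531, 0.2121]
eef_rot: [179.8, -45.0, -19.7]
contact_force: [0.1, -0.6, 0.8]
gripper_width: 0.0875
```

```bash
python3 -c "
from h import *
stt();cap('wrist','w19.png');cap('scene','s19.png');P=[.5205,.398,.054]
gt(P,-20,45,.0148,.0)"
```

```text
t 25.9 tcp [0.3697, 0.4531, 0.2121] rpy [179.8, -45.01, -19.69] j [91.3, 15.5, -39.5, 46.9, -64.4, -53.4] F [0.1, -0.6, 0.8] M [0.8, 2.11, 0.05] w 0.0875
target [0.5303 0.3944 0.0435]
d [0.0003, 0.0005, 0.2405] w [-0.0014, 0.0015, -0.0003] |w|deg 0.1 dist 0.241
```

View pics/w19.png

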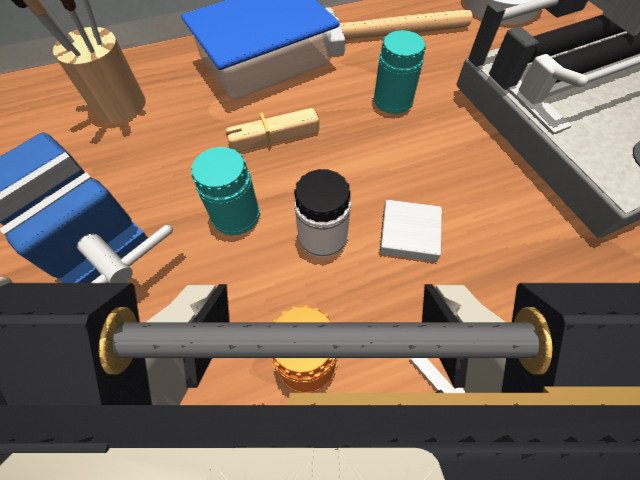

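View pics/s19.png

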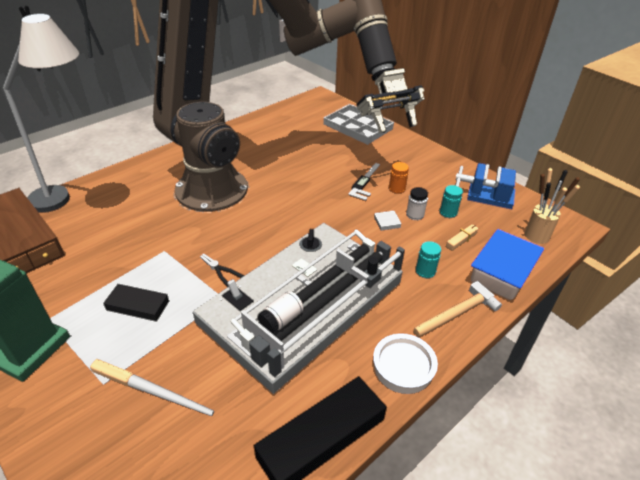

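Emit:
step_arm([
  [[0,-0.001,0.045],[0,0,0],0],
  [[0,-0.001,0.09],[0,0,0],0],
  [[0,-0.001,0.135],[0,0,0],0],
  [[0,-0.001,0.17],[0,0,0],0],
  [[0,-0.001,0.2],[0,0,0],0],
  [[0,-0.001,0.22],[0,0,0],0],
  [[0,-0.001,0.233],[0,0,0],0],
  [[0,-0.001,0.24],[0,0,0],0],
  [[0,-0.001,0.24],[0,0,0],0],
])

```text
time_s: 26.9
tcp_pos: [0.5315, 0.3953, 0.0443]
eef_rot: [-179.9, -45.0, -20.1]
contact_force: [-0.4, -0.3, 0.3]
gripper_width: 0.0877
```

```bash
python3 -c "
from h import *
stt();cap('wrist','w20.png');P=[.5205,.398,.054]
gt(P,-20,45,.0148,.0)"
```

```text
t 26.9 tcp [0.5315, 0.3953, 0.0443] rpy [-179.87, -45.0, -20.12] j [60.7, 28.1, -50.7, 88.0, -44.3, -74.3] F [-0.4, -0.3, 0.3] M [0.75, 2.18, -0.08] w 0.0877
target [0.5303 0.3944 0.0435]
d [-0.0007, 0.0016, 0.0007] w [-0.0017, -0.0, -0.0009] |w|deg 0.1 dist 0.002
```

View pics/w20.png

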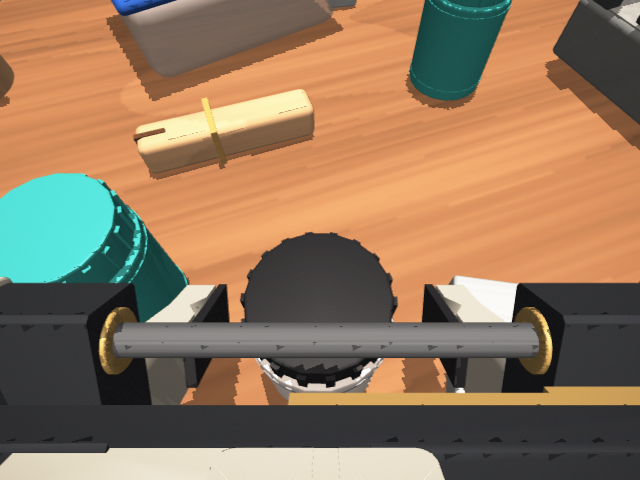

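Emit:
step_arm([
  [[0,0,0],[0,0,0],1],
  [[0,0,0],[0,0,0],1],
  [[0,0,0],[0,0,0],1],
  [[0,0,0],[0,0,0],1],
  [[0,0,0],[0,0,0],1],
  [[0,0,0],[0,0,0],1],
], force=25)

```text
time_s: 27.55
tcp_pos: [0.5298, 0.3973, 0.0438]
eef_rot: [-179.9, -45.0, -19.8]
contact_force: [-2.0, 1.7, 2.4]
gripper_width: 0.0554
```

Emit:
step_arm([
  [[0.014,0,-0.014],[0,0,0],1],
  [[0.035,0,-0.035],[0,0,0],1],
  [[0.06,0,-0.06],[0,0,0],1],
  [[0.09,0,-0.09],[0,0,0],1],
  [[0.12,0,-0.12],[0,0,0],1],
  [[0.15,0,-0.15],[0,0,0],1],
  [[0.17,0,-0.17],[0,0,0],1],
  [[0.17,0,-0.17],[0,0,0],1],
])

```text
time_s: 28.35
tcp_pos: [0.5299, 0.398, 0.2876]
eef_rot: [-179.5, -45.0, -20.2]
contact_force: [-0.2, 0.1, -3.1]
gripper_width: 0.0554
```

```bash
python3 -c "
from h import *
stt();cap('wrist','w21.png')
P=mill(.615,-.14,.126+.15);gt(P,YW-90,-20,.0148,0)"
```

```text
t 28.35 tcp [0.5299, 0.398, 0.2876] rpy [-179.48, -44.96, -20.17] j [71.5, 11.4, -35.8, 55.3, -59.2, -38.3] F [-0.2, 0.1, -3.1] M [1.14, 2.99, 0.09] w 0.0554
target [ 0.6241 -0.083   0.2621]
d [0.1631, 0.4195, 0.193] w [-0.2616, -1.0006, 1.169] |w|deg 89.4 dist 0.49
```

View pics/w21.png

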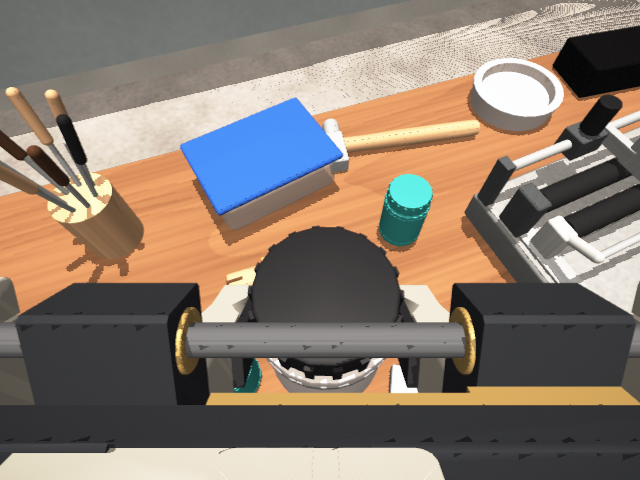

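```bash
python3 -c "
from h import *
P=mill(.615,-.172,.126+.15);gt(P,YW-90,-20,.0148,0)"
```

```text
target [ 0.6268 -0.1149  0.2621]
d [0.1727, 0.4486, 0.2024] w [-0.2616, -1.0006, 1.169] |w|deg 89.4 dist 0.522
```

Emit:
step_arm([
  [[0.016,0.041,0.018],[-0.024,-0.09,0.106],1],
  [[0.031,0.082,0.037],[-0.048,-0.182,0.212],1],
  [[0.047,0.122,0.055],[-0.071,-0.273,0.319],1],
  [[0.063,0.163,0.074],[-0.095,-0.364,0.425],1],
  [[0.078,0.204,0.092],[-0.119,-0.455,0.531],1],
  [[0.094,0.245,0.11],[-0.143,-0.546,0.638],1],
  [[0.11,0.285,0.129],[-0.166,-0.637,0.744],1],
  [[0.126,0.326,0.147],[-0.19,-0.728,0.85],1],
  [[0.141,0.367,0.166],[-0.214,-0.819,0.956],1],
  [[0.157,0.408,0.184],[-0.238,-0.91,1.063],1],
])

```text
time_s: 29.4
tcp_pos: [0.6178, -0.0708, 0.2629]
eef_rot: [-177.1, 14.7, -79.3]
contact_force: [2.2, 0.6, -3.7]
gripper_width: 0.0555
```

```bash
python3 -c "
from h import *
stt();P=mill(.615,-.172,.126+.1);gt(P,YW-90,-20,.0148,0)"
```

```text
t 29.4 tcp [0.6178, -0.0708, 0.2629] rpy [-177.06, 14.74, -79.29] j [1.5, 16.4, 4.1, -15.4, -77.6, 12.1] F [2.2, 0.6, -3.7] M [-0.99, -0.29, -0.08] w 0.0555
target [ 0.6268 -0.1149  0.2121]
d [0.0564, 0.0012, 0.0377] w [-0.0205, -0.0891, 0.1008] |w|deg 7.8 dist 0.068
```

Emit:
step_arm([
  [[0.03,0,0.008],[-0.01,-0.045,0.05],1],
  [[0.05,0,0.015],[-0.02,-0.089,0.1],1],
  [[0.056,0.001,0.025],[-0.02,-0.089,0.1],1],
  [[0.056,0.001,0.038],[-0.02,-0.089,0.1],1],
  [[0.056,0.001,0.038],[-0.02,-0.089,0.1],1],
  [[0.056,0.001,0.038],[-0.02,-0.089,0.1],1],
])

```text
time_s: 30.0
tcp_pos: [0.6273, -0.1115, 0.2137]
eef_rot: [-179.8, 19.7, -84.7]
contact_force: [-0.5, 0.4, -3.1]
gripper_width: 0.0558
```

```bash
python3 -c "
from h import *
stt();cap('wrist','w22.png')
P=mill(.615,-.172,.16);gt(P,YW-90,-20,.0148,0)"
```

```text
t 30.0 tcp [0.6273, -0.1115, 0.2137] rpy [-179.75, 19.7, -84.75] j [-5.1, 22.1, 6.7, -19.8, -78.7, 15.0] F [-0.5, 0.4, -3.1] M [-1.42, -0.19, -0.02] w 0.0558
target [ 0.6268 -0.1149  0.1461]
d [0.0261, 0.0017, 0.0634] w [-0.003, -0.0055, 0.0081] |w|deg 0.6 dist 0.069
```

View pics/w22.png

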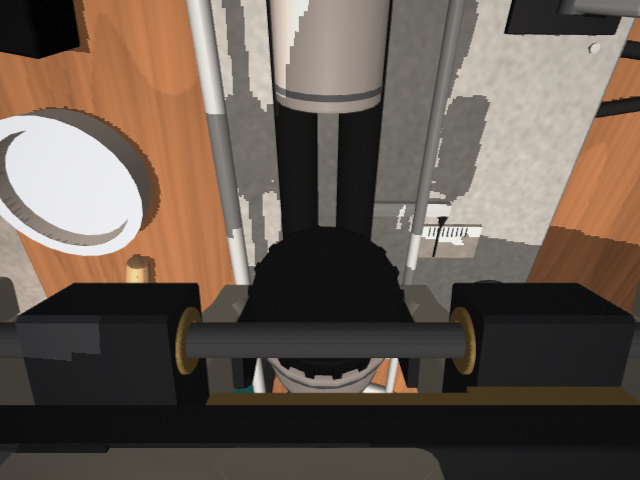

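```bash
python3 -c "
from h import *
c=cap('wrist')
for u,v,z in [(275,97,.13),(382,102,.13),(328,111,.154),(282,170,.09),(375,170,.09)]:
  p=onz(c,u,v,z);print((u,v,z),p.round(4),(p@EX).round(4),(p@EY).round(4))
"
```

```text
(275, 97, 0.13) [ 0.661  -0.1764  0.13  ] 0.6439 -0.2311
(382, 102, 0.13) [ 0.604 -0.179  0.13 ] 0.5869 -0.229
(328, 111, 0.154) [ 0.6329 -0.1787  0.154 ] 0.6158 -0.2311
(282, 170, 0.09) [ 0.6596 -0.116   0.09  ] 0.6476 -0.1708
(375, 170, 0.09) [ 0.5942 -0.1221  0.09  ] 0.5819 -0.1714
```

Emit:
step_arm([
  [[0.005,0.001,0.02],[0,0,0],1],
  [[0.01,0.001,0.038],[-0.003,-0.005,0.008],1],
  [[0.018,0.002,0.053],[-0.003,-0.005,0.008],1],
  [[0.023,0.002,0.06],[-0.003,-0.005,0.008],1],
  [[0.026,0.002,0.063],[-0.003,-0.005,0.008],1],
  [[0.026,0.002,0.063],[-0.003,-0.005,0.008],1],
])

```text
time_s: 30.7
tcp_pos: [0.6264, -0.1167, 0.1452]
eef_rot: [179.9, 20.0, -85.4]
contact_force: [0.6, -0.7, -3.4]
gripper_width: 0.0557
```

```bash
python3 -c "
from h import *
stt();cap('wrist','w23.png')
P=mill(.615,-.172,.14);gt(P,YW-90,-20,.0148,0);P=mill(.615,-.172,.127);gt(P,YW-90,-20,.0148,0)"
```

```text
t 30.7 tcp [0.6264, -0.1167, 0.1452] rpy [179.9, 20.0, -85.37] j [-5.8, 25.4, 2.6, -20.7, -72.2, 17.7] F [0.6, -0.7, -3.4] M [-1.46, -0.15, 0.02] w 0.0557
target [ 0.6268 -0.1149  0.1261]
d [0.0051, -0.0003, 0.0192] w [-0.0003, -0.0001, -0.0025] |w|deg 0.1 dist 0.02
target [ 0.6268 -0.1149  0.1131]
d [0.0096, -0.0003, 0.0314] w [-0.0003, -0.0001, -0.0025] |w|deg 0.1 dist 0.033
```

View pics/w23.png

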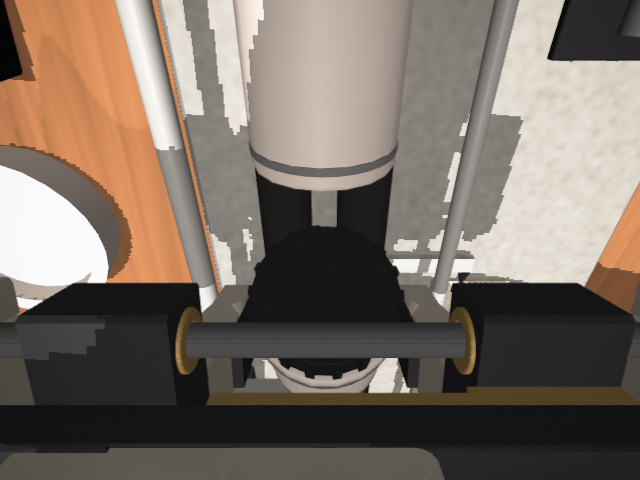

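Aligned with jar A, with a clear gap to it. I'll lower slowly with a lighter grip.

Emit:
step_arm([
  [[0.001,0,0.003],[0,0,0],1],
  [[0.002,0,0.006],[0,0,0],1],
  [[0.003,0,0.009],[0,0,0],1],
  [[0.003,0,0.012],[0,0,0],1],
  [[0.004,0,0.014],[0,0,0],1],
  [[0.004,0,0.016],[0,0,0],1],
  [[0.005,0,0.018],[0,0,0],1],
  [[0.005,0,0.019],[0,0,0],1],
], force=10)

```text
time_s: 31.55
tcp_pos: [0.6272, -0.1162, 0.1277]
eef_rot: [-179.9, 19.9, -85.3]
contact_force: [-0.4, -6.0, 6.1]
gripper_width: 0.0556
```

```bash
python3 -c "
from h import *
stt()
P=mill(.615,-.172,.127);gt(P,YW-90,-20,.0148,0)"
```

```text
t 31.55 tcp [0.6272, -0.1162, 0.1277] rpy [-179.89, 19.85, -85.28] j [-5.7, 26.2, 1.5, -20.8, -70.2, 18.4] F [-0.4, -6.0, 6.1] M [-2.26, 0.15, 0.19] w 0.0556
target [ 0.6268 -0.1149  0.1131]
d [0.0038, 0.0003, 0.0142] w [-0.0024, -0.0026, -0.0013] |w|deg 0.2 dist 0.015
```

Emit:
step_arm([
  [[0.001,0,0.002],[0,0,0],1],
  [[0.001,0,0.004],[0,0,0],1],
  [[0.002,0,0.006],[0,0,0],1],
  [[0.002,0,0.008],[0,0,0],1],
  [[0.003,0,0.01],[0,0,0],1],
  [[0.003,0,0.01],[0,0,0],1],
])

```text
time_s: 32.15
tcp_pos: [0.6264, -0.1136, 0.1153]
eef_rot: [180.0, 20.0, -85.3]
contact_force: [2.2, -2.6, 1.3]
gripper_width: 0.0559
```

```bash
python3 -c "
from h import *
stt();cap('wrist','w24.png')
P=mill(.615,-.172,.127);gt(P,YW-90,-20,.0148,0)"
```

```text
t 32.15 tcp [0.6264, -0.1136, 0.1153] rpy [179.97, 20.02, -85.34] j [-5.6, 26.8, 0.8, -21.1, -69.1, 18.8] F [2.2, -2.6, 1.3] M [-1.6, -0.77, -0.32] w 0.0559
target [ 0.6268 -0.1149  0.1131]
d [0.0021, -0.0003, 0.0017] w [-0.0002, 0.0004, -0.0023] |w|deg 0.1 dist 0.003
```

View pics/w24.png

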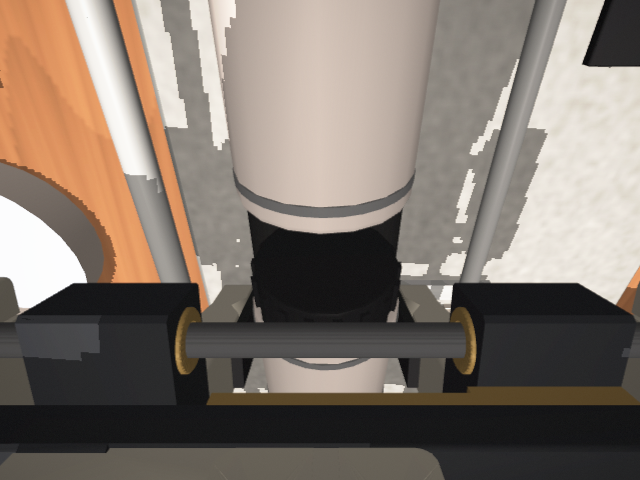

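Emit:
step_arm([
  [[0.001,0,0.001],[0,0,0],1],
  [[0.001,0,0.002],[0,0,0],1],
  [[0.001,0,0.0025],[0,0,0],1],
  [[0.001,0,0.0025],[0,0,0],1],
])

```text
time_s: 32.6
tcp_pos: [0.6263, -0.1138, 0.113]
eef_rot: [180.0, 20.0, -85.3]
contact_force: [2.9, -2.8, 1.3]
gripper_width: 0.0559
```

Emit:
step_arm([
  [[0,0,0],[0,0,0],0.34],
  [[0,0,0],[0,0,0],0.3],
  [[0,0,0],[0,0,0],0.25],
  [[0,0,0],[0,0,0],0.25],
  [[0,0,0],[0,0,0],0.25],
])

```text
time_s: 33.1
tcp_pos: [0.626, -0.1137, 0.113]
eef_rot: [179.9, 20.0, -85.3]
contact_force: [-0.9, -0.7, 0.0]
gripper_width: 0.0657
```

```bash
python3 -c "
from h import *
stt();cap('wrist','w25.png')
M=om(YW-90,-20);print(M.T@np.array([0,0,.2]))"
```

```text
t 33.1 tcp [0.626, -0.1137, 0.113] rpy [179.94, 20.02, -85.34] j [-5.6, 26.9, 0.7, -21.1, -68.9, 18.9] F [-0.9, -0.7, 0.0] M [-1.04, -0.11, -0.05] w 0.0657
[-6.84040287e-02  6.93889390e-19 -1.87938524e-01]
```

View pics/w25.png

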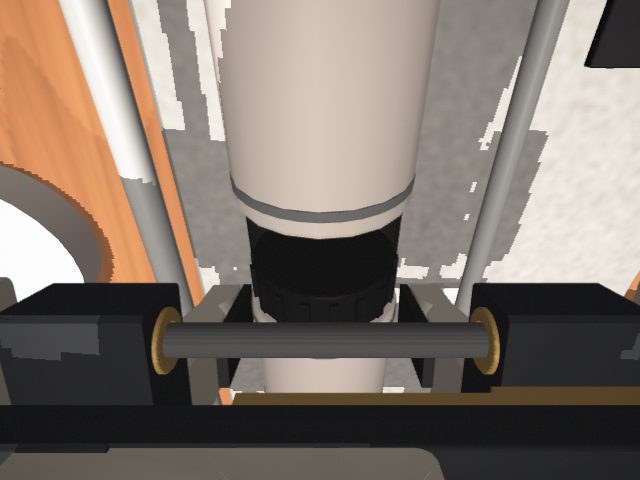

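Released. Both jars are lying on the rollers with a gap of about 20 mm. I'll rise and look at the stop.

Emit:
step_arm([
  [[-0.007,0,-0.019],[0,0,0],0.25],
  [[-0.017,0,-0.047],[0,0,0],0.25],
  [[-0.031,0,-0.085],[0,0,0],0.25],
  [[-0.044,0,-0.122],[0,0,0],0],
  [[-0.058,0,-0.16],[0,0,0],0],
  [[-0.075,0,-0.207],[0,0,0],0],
  [[-0.075,0,-0.207],[0,0,0],0],
])

```text
time_s: 33.85
tcp_pos: [0.6284, -0.1155, 0.3416]
eef_rot: [-179.3, 19.7, -85.1]
contact_force: [0.4, 0.4, 1.4]
gripper_width: 0.0864
```

```bash
python3 -c "
from h import *
stt();go([.56,-.05,.33],[180,0,0])"
```

```text
t 33.85 tcp [0.6284, -0.1155, 0.3416] rpy [-179.32, 19.75, -85.09] j [-5.5, 18.7, 17.8, -19.5, -92.0, 10.1] F [0.4, 0.4, 1.4] M [-1.02, -0.25, -0.05] w 0.0864
d [-0.063, 0.063, 0.0342] w [-0.2652, 0.27, -1.4711] |w|deg 87.0 dist 0.095
```

Emit:
step_arm([
  [[-0.063,0.063,0.034],[-0.026,0.027,-0.147],0.4],
  [[-0.063,0.063,0.034],[-0.053,0.054,-0.294],0.4],
  [[-0.063,0.063,0.034],[-0.08,0.081,-0.441],0.4],
  [[-0.063,0.063,0.034],[-0.106,0.108,-0.588],0.4],
  [[-0.063,0.063,0.034],[-0.133,0.135,-0.735],0.4],
  [[-0.063,0.063,0.034],[-0.16,0.162,-0.883],0.4],
  [[-0.063,0.063,0.034],[-0.186,0.189,-1.03],0.4],
  [[-0.063,0.063,0.034],[-0.212,0.216,-1.177],0.4],
  [[-0.063,0.063,0.034],[-0.239,0.243,-1.324],0.4],
  [[-0.063,0.063,0.034],[-0.265,0.27,-1.471],0.4],
])

```text
time_s: 34.85
tcp_pos: [0.5579, -0.0486, 0.3227]
eef_rot: [-179.7, 0.8, -0.7]
contact_force: [0.5, -0.1, -0.5]
gripper_width: 0.0526
```

```bash
python3 -c "
from h import *
stt();cap('wrist','w26.png')"
```

```text
t 34.85 tcp [0.5579, -0.0486, 0.3227] rpy [-179.67, 0.84, -0.7] j [14.7, 7.5, -4.1, -0.5, -79.2, 74.7] F [0.5, -0.1, -0.5] M [0.03, -0.04, 0.0] w 0.0526
```

View pics/w26.png

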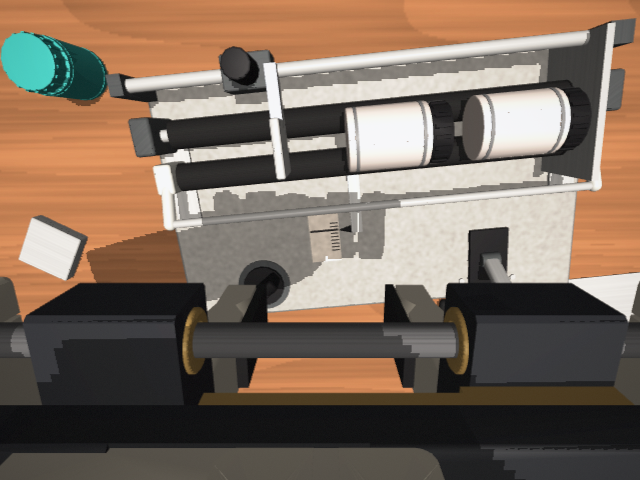

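```bash
python3 -c "
from h import *
c=cap('wrist');im=c['color'][:,:,::-1]
cv2.imwrite('pics/w26z.png',cv2.resize(im[30:190,200:370],None,fx=4.5,fy=3.7,interpolation=cv2.INTER_CUBIC))
for z in (.14,.15,.16,.17,.18):
  p=onz(c,236.5,61,z);print(z,(p@EX).round(4),(p@EY).round(4))
for u,v,z in [(346,110,.13),(346,170,.13),(346,140,.15)]:
  p=onz(c,u,v,z);print('foot',(p@EX).round(4),(p@EY).round(4))
for u,v,z in [(265,64,.156),(276,178,.156),(277,62,.156),(287,178,.156)]:
  p=onz(c,u,v,z);print('stop',(p@EX).round(4),(p@EY).round(4))
"
```

```text
0.14 0.6863 -0.0327
0.15 0.6846 -0.0348
0.16 0.6828 -0.0368
0.17 0.6811 -0.0388
0.18 0.6793 -0.0408
foot 0.6411 -0.1197
foot 0.5897 -0.116
foot 0.6166 -0.117
stop 0.6794 -0.0578
stop 0.5909 -0.0555
stop 0.68 -0.0674
stop 0.5901 -0.0648
```

View pics/w26z.png

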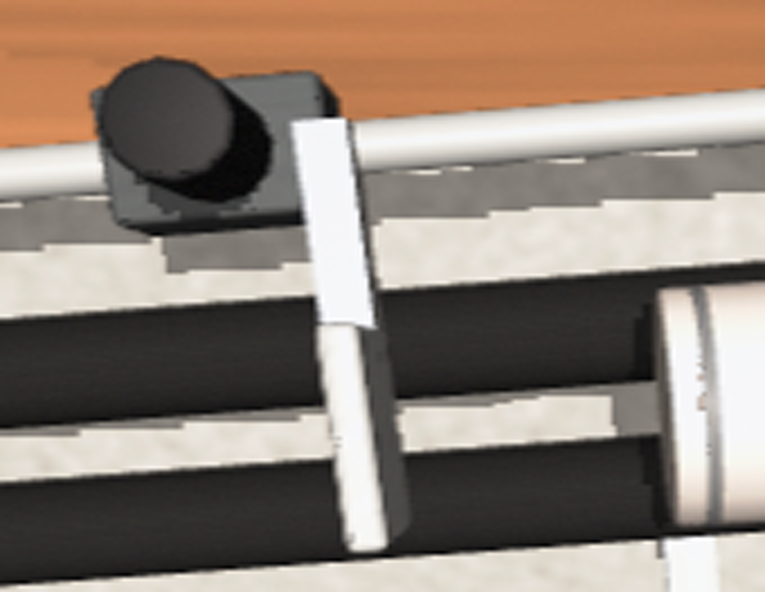

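```bash
python3 -c "
from h import *
P=mill(.681,-.0395,.21);print(P);go(P,[180,0,YW-90])"
```

```text
[0.68191691 0.01762314 0.21      ]
d [0.1254, -0.067, 0.1117] w [0.0056, 0.0166, 1.4724] |w|deg 84.4 dist 0.181
```

Emit:
step_arm([
  [[0.03,-0.02,0],[0,0,0.147],0.4],
  [[0.06,-0.04,0],[0,0,0.294],0.4],
  [[0.09,-0.055,0],[0,0,0.441],0.4],
  [[0.125,-0.067,0],[0,0,0.589],0.4],
  [[0.125,-0.067,0],[0,0,0.736],0.4],
  [[0.125,-0.067,0],[0,0,0.883],0.4],
  [[0.125,-0.067,0],[0,0,1.03],0.4],
  [[0.125,-0.067,0.02],[0,0,1.178],0.4],
  [[0.125,-0.067,0.04],[0,0,1.325],0.4],
  [[0.125,-0.067,0.06],[0.006,0.017,1.472],0.4],
])

```text
time_s: 35.95
tcp_pos: [0.6834, 0.016, 0.2602]
eef_rot: [179.9, 0.1, -86.0]
contact_force: [0.3, -0.1, -0.3]
gripper_width: 0.0523
```

```bash
python3 -c "
from h import *
stt();cap('wrist','w27.png');P=mill(.681,-.0395,.21);print(P);go(P,[180,0,YW-90])"
```

```text
t 35.95 tcp [0.6834, 0.016, 0.2602] rpy [179.94, 0.07, -86.04] j [17.6, 20.4, 4.9, -0.1, -74.5, -13.6] F [0.3, -0.1, -0.3] M [0.1, -0.14, -0.05] w 0.0523
[0.68191691 0.01762314 0.21      ]
d [-0.0013, -0.0008, 0.0463] w [0.0052, 0.0011, -0.0241] |w|deg 1.4 dist 0.046
```

View pics/w27.png

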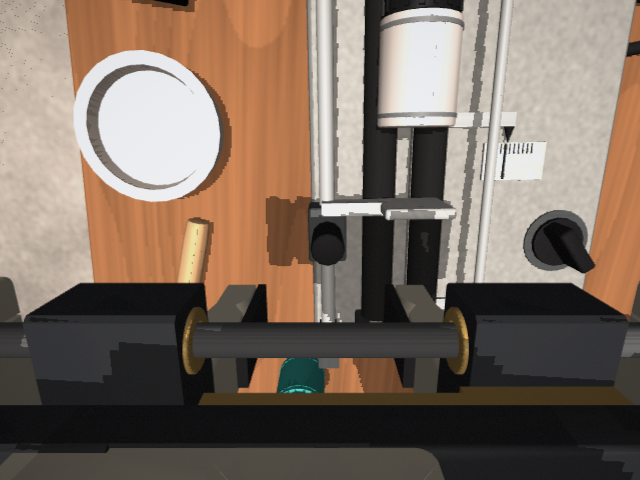

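```bash
python3 -c "
from h import *
c=cap('wrist')
p=onz(c,328,251,.17);print('knob',(p@EX).round(4),(p@EY).round(4))
p=onz(c,420,127,.126);print('B foot',(p@EX).round(4),(p@EY).round(4))
p=onz(c,418,208,.156);print('face?',(p@EX).round(4),(p@EY).round(4))
p=onz(c,418,200,.156);print('face?',(p@EX).round(4),(p@EY).round(4))
"
```

```text
knob 0.6781 -0.0386
B foot 0.609 -0.1176
face? 0.6153 -0.0637
face? 0.6156 -0.0693
```

```bash
python3 -c "
from h import *
P=mill(.680,-.039,.140);go(P,[180,0,YW-90])"
```

```text
d [-0.0019, -0.0004, 0.118] w [0.0062, 0.0008, -0.0097] |w|deg 0.7 dist 0.118
```

Emit:
step_arm([
  [[-0.002,0,0.03],[0,0,-0.01],0.4],
  [[-0.002,0,0.06],[0,0,-0.01],0.4],
  [[-0.002,0,0.085],[0,0,-0.01],0.4],
  [[-0.002,0,0.105],[0,0,-0.01],0.4],
  [[-0.002,0,0.118],[0,0,-0.01],0.4],
  [[-0.002,0,0.118],[0,0,-0.01],0.4],
  [[-0.002,0,0.118],[0,0,-0.01],0.4],
])

```text
time_s: 36.75
tcp_pos: [0.6837, 0.0183, 0.1445]
eef_rot: [-180.0, 0.0, -84.8]
contact_force: [-0.1, -0.2, -0.1]
gripper_width: 0.0526
```

```bash
python3 -c "
from h import *
stt();cap('wrist','w28.png')"
```

```text
t 36.75 tcp [0.6837, 0.0183, 0.1445] rpy [-179.97, 0.02, -84.78] j [17.8, 24.6, -4.2, -0.0, -61.2, -12.6] F [-0.1, -0.2, -0.1] M [0.1, -0.08, -0.0] w 0.0526
```

View pics/w28.png

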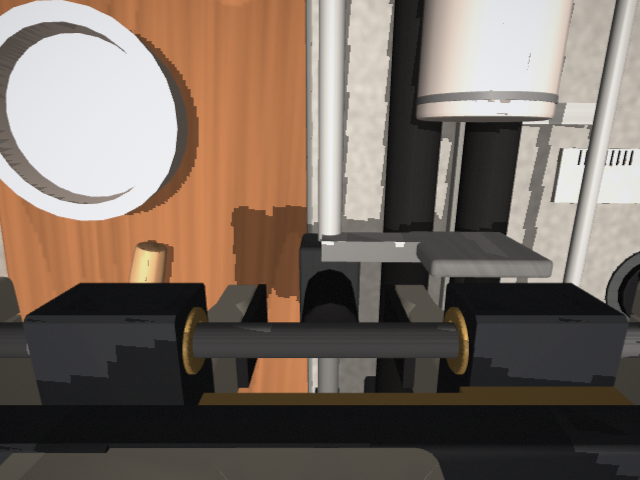

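Emit:
step_arm([
  [[0,0.002,0.003],[0,0,0],1],
  [[0,0.002,0.003],[0,0,0],1],
  [[0,0.002,0.003],[0,0,0],1],
  [[0,0.002,0.003],[0,0,0],1],
  [[0,0.002,0.003],[0,0,0],1],
], force=25)

```text
time_s: 37.3
tcp_pos: [0.6818, 0.0184, 0.1409]
eef_rot: [-179.9, 0.0, -84.8]
contact_force: [3.1, 0.6, -1.5]
gripper_width: 0.0232
```

```bash
python3 -c "
from h import *
stt()"
```

```text
t 37.3 tcp [0.6818, 0.0184, 0.1409] rpy [-179.91, 0.03, -84.82] j [17.9, 24.5, -4.8, -0.0, -60.6, -12.7] F [3.1, 0.6, -1.5] M [0.07, -1.0, -0.03] w 0.0232
```

Emit:
step_arm([
  [[0.006,0,0],[0,0,0],1],
  [[0.012,0,0],[0,0,0],1],
  [[0.018,0,0],[0,0,0],1],
  [[0.024,0,0],[0,0,0],1],
  [[0.03,0,0],[0,0,0],1],
  [[0.036,0,0],[0,0,0],1],
  [[0.042,0,0],[0,0,0],1],
  [[0.046,0,0],[0,0,0],1],
  [[0.046,0,0],[0,0,0],1],
])

```text
time_s: 38.2
tcp_pos: [0.6857, -0.0288, 0.1408]
eef_rot: [-179.9, -0.0, -84.9]
contact_force: [5.3, -0.6, 0.5]
gripper_width: 0.0232
```

```bash
python3 -c "
from h import *
stt();cap('wrist','w29.png')"
```

```text
t 38.2 tcp [0.6857, -0.0288, 0.1408] rpy [-179.95, -0.01, -84.86] j [13.8, 24.9, -4.2, 0.0, -60.8, -8.7] F [5.3, -0.6, 0.5] M [-0.27, -2.0, -0.08] w 0.0232
```

View pics/w29.png

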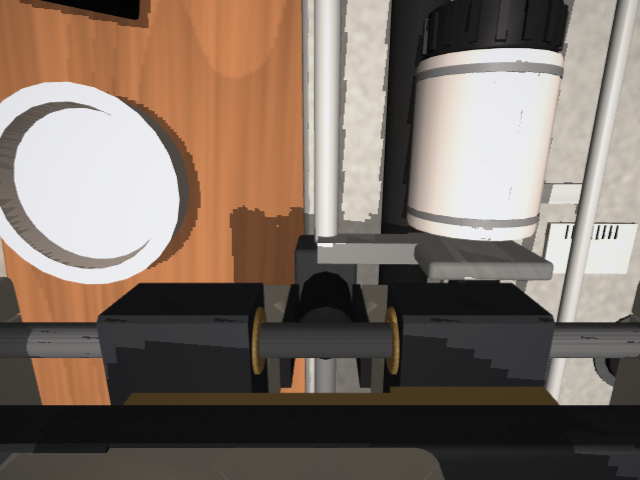

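Emit:
step_arm([
  [[0.003,0,0],[0,0,0],1],
  [[0.006,0,0],[0,0,0],1],
  [[0.009,0,0],[0,0,0],1],
  [[0.012,0,0],[0,0,0],1],
  [[0.012,0,0],[0,0,0],1],
])

```text
time_s: 38.75
tcp_pos: [0.6867, -0.04, 0.1408]
eef_rot: [-179.9, 0.0, -84.8]
contact_force: [3.9, 0.9, 2.5]
gripper_width: 0.0232
```

```bash
python3 -c "
from h import *
stt();cap('wrist','w30.png')"
```

```text
t 38.75 tcp [0.6867, -0.04, 0.1408] rpy [-179.95, 0.03, -84.85] j [12.8, 25.1, -3.9, -0.0, -60.9, -7.7] F [3.9, 0.9, 2.5] M [0.79, -1.64, -0.02] w 0.0232
```

View pics/w30.png

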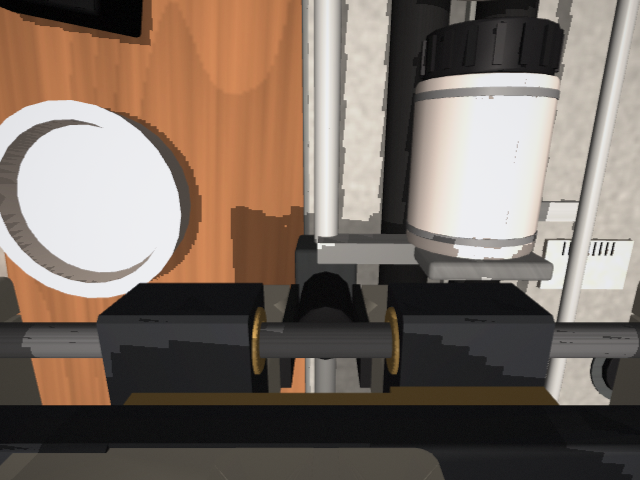

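Emit:
step_arm([
  [[0.002,0,0],[0,0,0],1],
  [[0.004,0,0],[0,0,0],1],
  [[0.006,0,0],[0,0,0],1],
  [[0.008,0,0],[0,0,0],1],
  [[0.01,0,0],[0,0,0],1],
  [[0.012,0,0],[0,0,0],1],
  [[0.012,0,0],[0,0,0],1],
])

```text
time_s: 39.5
tcp_pos: [0.6876, -0.0515, 0.1408]
eef_rot: [-180.0, 0.0, -84.8]
contact_force: [3.3, 2.8, 2.0]
gripper_width: 0.0233
```

```bash
python3 -c "
from h import *
stt();cap('wrist','w31.png')"
```

```text
t 39.5 tcp [0.6876, -0.0515, 0.1408] rpy [-179.96, 0.04, -84.83] j [11.8, 25.2, -3.7, -0.0, -61.0, -6.7] F [3.3, 2.8, 2.0] M [1.21, -1.51, -0.06] w 0.0233
```

View pics/w31.png

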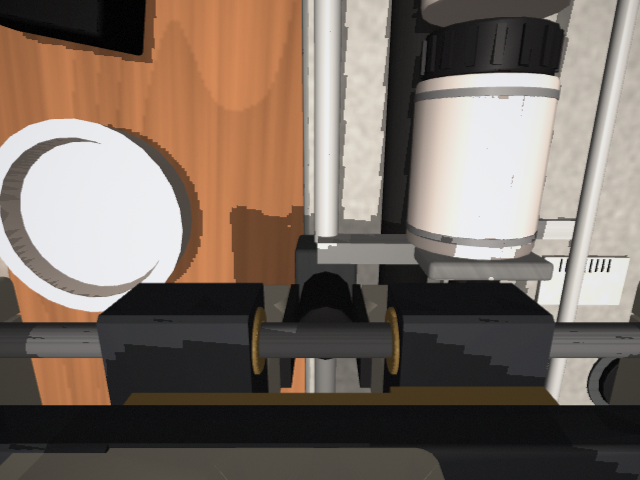

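Emit:
step_arm([
  [[0.002,0,0],[0,0,0],1],
  [[0.004,0,0],[0,0,0],1],
  [[0.004,0,0],[0,0,0],1],
  [[0.002,0,0],[0,0,0],1],
  [[0.001,0,0],[0,0,0],1],
  [[0.001,0,0],[0,0,0],1],
])

```text
time_s: 40.15
tcp_pos: [0.6878, -0.0532, 0.1408]
eef_rot: [-180.0, -0.0, -84.8]
contact_force: [5.6, -1.1, 1.6]
gripper_width: 0.0234
```

```bash
python3 -c "
from h import *
stt();cap('wrist','w32.png')"
```

```text
t 40.15 tcp [0.6878, -0.0532, 0.1408] rpy [-179.97, -0.03, -84.83] j [11.7, 25.2, -3.7, 0.0, -61.1, -6.6] F [5.6, -1.1, 1.6] M [-0.14, -1.88, 0.07] w 0.0234
```

View pics/w32.png

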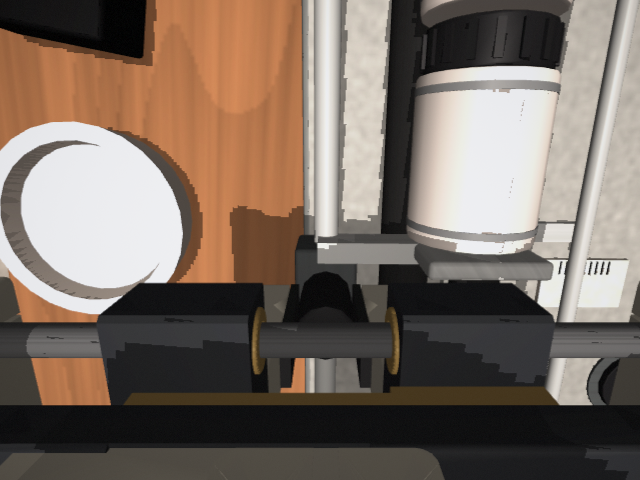

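The stop now stands just off jar B, and jar B is close to jar A. I'll release, rise and check.

Emit:
step_arm([
  [[0,0,0],[0,0,0],0.5],
  [[0,0,0],[0,0,0],0.45],
  [[0,0,0],[0,0,0],0.45],
  [[0,0,-0.03],[0,0,0],0.45],
  [[0,0,-0.07],[0,0,0],0.45],
  [[0,0,-0.11],[0,0,0],0.45],
  [[0,0,-0.15],[0,0,0],0.45],
  [[0,0,-0.18],[0,0,0],0.45],
  [[0,0,-0.18],[0,0,0],0.45],
])

```text
time_s: 41.1
tcp_pos: [0.6886, -0.0531, 0.3259]
eef_rot: [-179.6, -0.0, -84.8]
contact_force: [-0.0, 0.1, 1.3]
gripper_width: 0.0482
```

```bash
python3 -c "
from h import *
stt();c=cap('wrist','w33.png')
go([.50,-.13,.34],[180,0,-30])"
```

```text
t 41.1 tcp [0.6886, -0.0531, 0.3259] rpy [-179.61, -0.02, -84.83] j [11.8, 19.6, 11.9, 0.1, -81.9, -6.6] F [-0.0, 0.1, 1.3] M [0.11, -0.09, 0.01] w 0.0482
d [0.0601, 0.1938, -0.0177] w [-0.0032, -0.001, -0.9571] |w|deg 54.8 dist 0.204
```

View pics/w33.png

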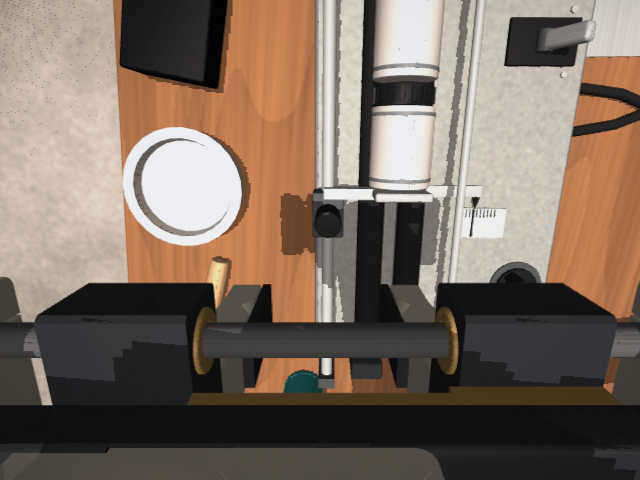

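```bash
python3 -c "
from h import *
go([.53,-.17,.33],[180,0,5])"
```

```text
d [0.1026, 0.1676, -0.0077] w [-0.0029, -0.002, -1.5679] |w|deg 89.8 dist 0.197
```

Emit:
step_arm([
  [[0.02,0.03,-0.008],[0,0,-0.15],0.6],
  [[0.04,0.06,-0.008],[0,0,-0.3],0.8],
  [[0.06,0.09,-0.008],[0,0,-0.45],1],
  [[0.08,0.12,-0.008],[0,0,-0.6],1],
  [[0.103,0.168,-0.008],[0,0,-0.75],1],
  [[0.103,0.168,-0.008],[0,0,-0.9],1],
  [[0.103,0.168,-0.008],[0,0,-1.05],1],
  [[0.103,0.168,-0.008],[0,0,-1.2],1],
  [[0.103,0.168,-0.008],[0,0,-1.35],1],
  [[0.103,0.168,-0.008],[0,0,-1.5],1],
])

```text
time_s: 42.15
tcp_pos: [0.5283, -0.1703, 0.3269]
eef_rot: [-179.9, 0.2, 1.4]
contact_force: [0.5, -0.6, 0.1]
gripper_width: 0.0005
```

```bash
python3 -c "
from h import *
stt();c=cap('wrist','w34.png')"
```

```text
t 42.15 tcp [0.5283, -0.1703, 0.3269] rpy [-179.95, 0.19, 1.45] j [2.3, 6.5, -4.9, -0.1, -78.8, 89.1] F [0.5, -0.6, 0.1] M [-0.05, -0.05, 0.02] w 0.0005
```

View pics/w34.png

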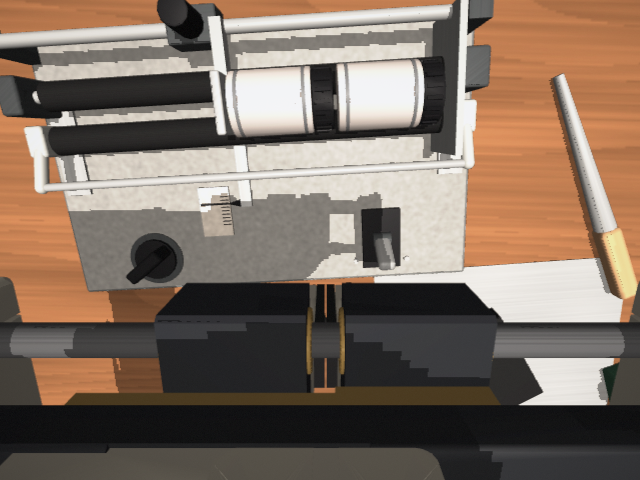

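```bash
python3 -c "
from h import *
c=cap('wrist');im=c['color'][:,:,::-1]
cv2.imwrite('pics/w34z.png',cv2.resize(im[50:275,190:480],None,fx=2.75,fy=2.65,interpolation=cv2.INTER_CUBIC))
for n,u,v,z in [('face top corner',228,130,.156),('face top',221,75,.156),('B foot',228,100,.13),('B foot up',228,70,.126),('swtip',388,268,.1),('swbase',379,238,.065),('A foot',337,98,.13),('capA',443,90,.126)]:
  p=onz(c,u,v,z);print(n,p.round(4),(p@EX).round(4),(p@EY).round(4))
"
```

```text
face top corner [ 0.602  -0.0867  0.156 ] 0.5926 -0.1368
face top [ 0.644  -0.0826  0.156 ] 0.6348 -0.1362
B foot [ 0.6272 -0.0812  0.13  ] 0.6182 -0.1334
B foot up [ 0.652  -0.0811  0.126 ] 0.6429 -0.1354
swtip [ 0.4658 -0.2394  0.1   ] 0.4441 -0.2775
swbase [ 0.4893 -0.2327  0.065 ] 0.4681 -0.2729
A foot [ 0.6322 -0.1766  0.13  ] 0.6152 -0.2289
capA [ 0.6424 -0.2696  0.126 ] 0.6176 -0.3224
```

View pics/w34z.png

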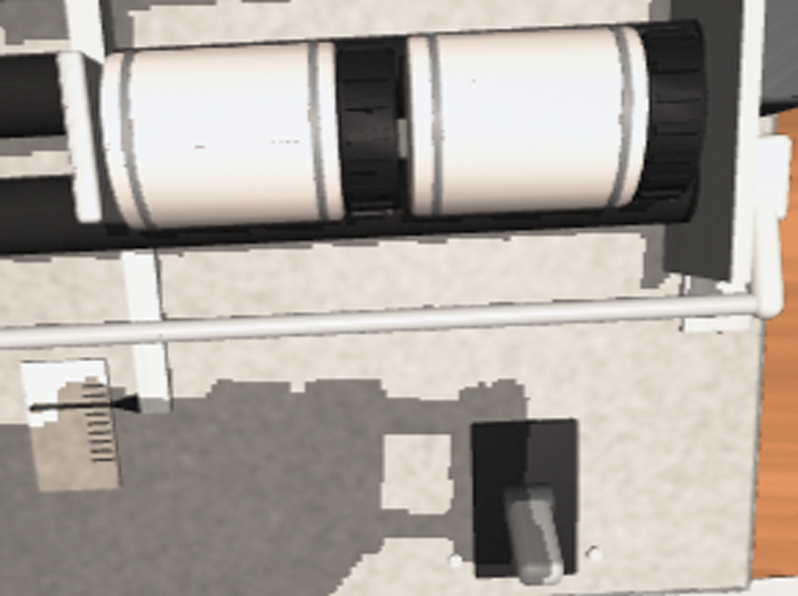

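```bash
python3 -c "
from h import *
go(mill(.405,-.276,.2),[180,0,YW]);go(mill(.405,-.276,.086),[180,0,YW])"
```

```text
d [-0.1029, 0.0688, 0.1273] w [-0.0009, 0.0031, -0.0622] |w|deg 3.6 dist 0.178
d [-0.1025, 0.0689, 0.2413] w [-0.0009, 0.0031, -0.0622] |w|deg 3.6 dist 0.271
```

Emit:
step_arm([
  [[-0.103,0.069,0.03],[0,0,-0.062],1],
  [[-0.103,0.069,0.06],[0,0,-0.062],1],
  [[-0.103,0.069,0.09],[0,0,-0.062],1],
  [[-0.103,0.069,0.127],[0,0,-0.062],1],
  [[-0.103,0.069,0.127],[0,0,-0.062],1],
  [[-0.103,0.069,0.127],[0,0,-0.062],1],
])

```text
time_s: 42.85
tcp_pos: [0.4277, -0.2416, 0.202]
eef_rot: [180.0, 0.1, 4.5]
contact_force: [0.2, -0.1, 1.6]
gripper_width: 0.0005
```

```bash
python3 -c "
from h import *
stt();c=cap('wrist','w35.png');go(mill(.405,-.276,.086),[180,0,YW])"
```

```text
t 42.85 tcp [0.4277, -0.2416, 0.202] rpy [180.0, 0.12, 4.52] j [-6.4, 4.2, -24.0, 0.0, -61.9, 101.0] F [0.2, -0.1, 1.6] M [-0.13, -0.07, -0.0] w 0.0005
d [-0.0024, -0.0007, 0.1172] w [0.0008, -0.0007, -0.0036] |w|deg 0.2 dist 0.117
```

View pics/w35.png

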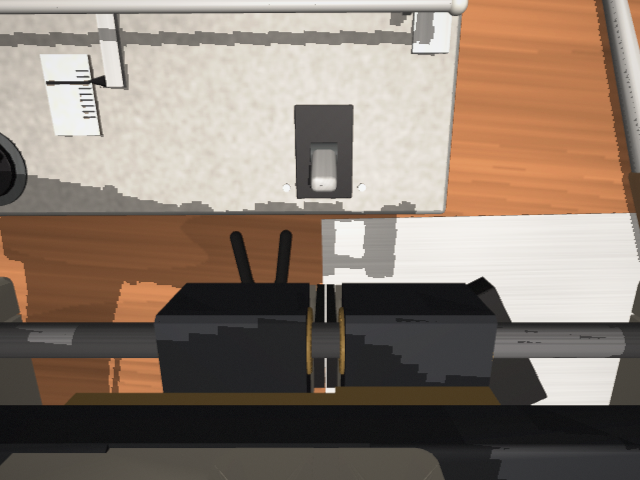

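Emit:
step_arm([
  [[-0.002,-0.001,0.04],[0,0,0],1],
  [[-0.002,-0.001,0.08],[0,0,0],1],
  [[-0.002,-0.001,0.11],[0,0,0],1],
  [[-0.002,-0.001,0.117],[0,0,0],1],
  [[-0.002,-0.001,0.117],[0,0,0],1],
  [[0.01,-0.001,0.117],[0,0,0],1],
  [[0.02,-0.001,0.117],[0,0,0],1],
  [[0.028,-0.001,0.117],[0,0,0],1],
  [[0.034,-0.001,0.117],[0,0,0],1],
])

```text
time_s: 43.8
tcp_pos: [0.4626, -0.2374, 0.0851]
eef_rot: [-180.0, -0.0, 4.7]
contact_force: [-0.9, -0.1, 0.9]
gripper_width: 0.0008
```

```bash
python3 -c "
from h import *
stt();c=cap('wrist','w36.png')"
```

```text
t 43.8 tcp [0.4626, -0.2374, 0.0851] rpy [-179.99, -0.03, 4.67] j [-5.5, 14.1, -29.4, -0.0, -46.5, 100.2] F [-0.9, -0.1, 0.9] M [-0.07, 0.54, 0.03] w 0.0008
```

View pics/w36.png

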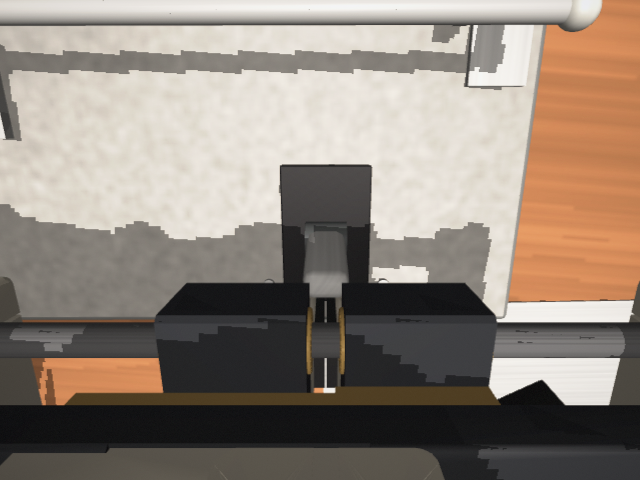

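Emit:
step_arm([
  [[0.004,0,0],[0,0,0],1],
  [[0.008,0,0],[0,0,0],1],
  [[0.012,0,0],[0,0,0],1],
  [[0.016,0,0],[0,0,0],1],
  [[0.02,0,0],[0,0,0],1],
  [[0.024,0,0],[0,0,0],1],
])

```text
time_s: 44.45
tcp_pos: [0.4828, -0.2355, 0.0838]
eef_rot: [-179.9, 0.3, 4.6]
contact_force: [-15.0, -3.0, 11.1]
gripper_width: 0.0003
```

```bash
python3 -c "
from h import *
stt();c=cap('wrist','w37.png');p=r.get_state()['tcp_pos'];print(p@EX)"
```

```text
t 44.45 tcp [0.4828, -0.2355, 0.0838] rpy [-179.93, 0.33, 4.64] j [-5.1, 15.9, -27.0, -0.0, -47.4, 99.7] F [-15.0, -3.0, 11.1] M [-1.08, 5.71, -0.0] w 0.0003
0.4611703508617695
```

View pics/w37.png

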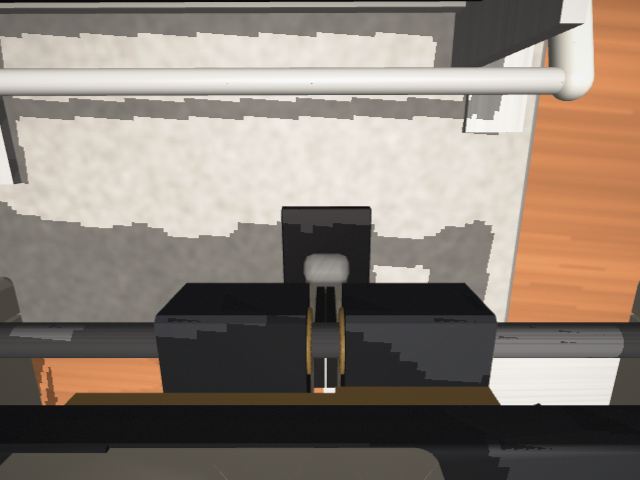

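The force has reached 15 N, so the paddle seems to be at its end. I'll back off and look.

Emit:
step_arm([
  [[-0.02,0,0],[0,0,0],1],
  [[-0.05,0,0],[0,0,0],1],
  [[-0.07,0,-0.03],[0,0,0],1],
  [[-0.07,0,-0.07],[0,0,0],1],
  [[-0.07,0,-0.11],[0,0,0],1],
  [[-0.06,0,-0.15],[0,0,0],1],
  [[-0.03,0,-0.19],[0,0,0],1],
  [[0,0,-0.22],[0,0,0],1],
  [[0.02,0,-0.24],[0,0,0],1],
  [[0.02,0,-0.24],[0,0,0],1],
])

```text
time_s: 45.5
tcp_pos: [0.5091, -0.2341, 0.327]
eef_rot: [179.9, -0.3, 4.7]
contact_force: [-0.2, -0.5, -1.1]
gripper_width: 0.0003
```

```bash
python3 -c "
from h import *
stt();c=cap('wrist','w38.png');im=c['color'][:,:,::-1]
cv2.imwrite('pics/w38z.png',cv2.resize(im[0:275,150:480],None,fx=2.4,fy=2.1,interpolation=cv2.INTER_CUBIC))
for n,u,v,z in [('x',0,0,.1)]: pass"
```

```text
t 45.5 tcp [0.5091, -0.2341, 0.327] rpy [179.92, -0.27, 4.72] j [-4.7, 6.7, -4.7, 0.0, -78.3, 99.4] F [-0.2, -0.5, -1.1] M [-0.02, 0.1, -0.01] w 0.0003
```

View pics/w38.png

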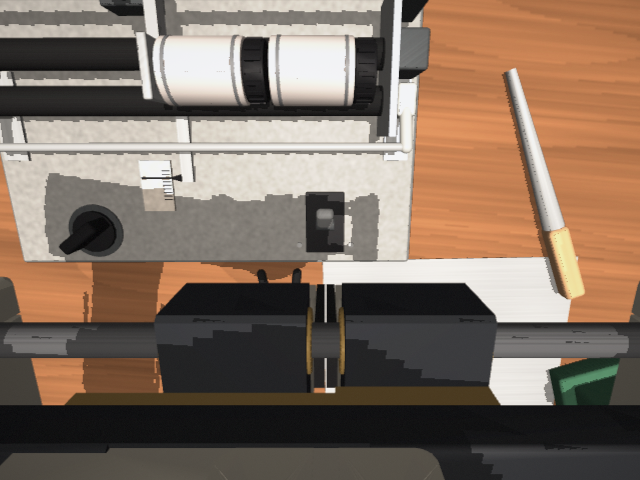

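```bash
python3 -c "
from h import *
c=cap('wrist');im=c['color'][:,:,::-1]
cv2.imwrite('pics/w38z.png',cv2.resize(im[180:265,290:360],None,fx=8,fy=7,interpolation=cv2.INTER_CUBIC))
for v in (206,212,218): p=onz(c,324,v,.104);print(v,(p@EX).round(4),(p@EY).round(4))
for v in (193,252): p=onz(c,324,v,.058);print('plate',v,(p@EX).round(4))
"
```

```text
206 0.4904 -0.274
212 0.4843 -0.274
218 0.4781 -0.274
plate 193 0.4968
plate 252 0.4278
```

View pics/w38z.png

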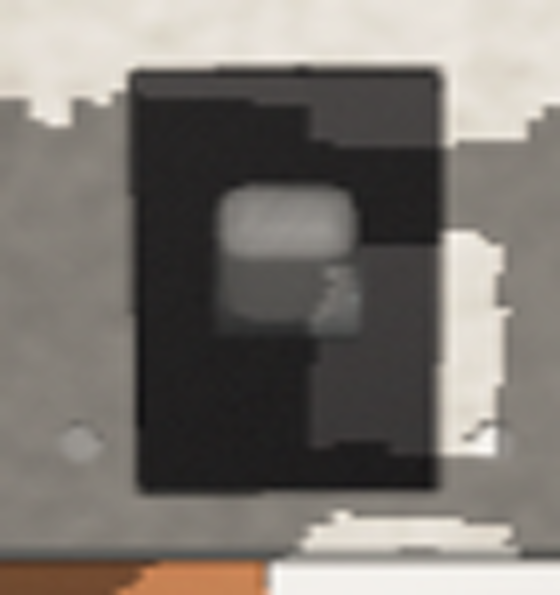

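```bash
python3 -c "
from h import *
c=cap('scene','s40.png');im=c['color'][:,:,::-1]
cv2.imwrite('pics/s40z.png',cv2.resize(im[180:390,190:450],None,fx=3,fy=2.8,interpolation=cv2.INTER_CUBIC))"
```

```text
(no output)
```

View pics/s40z.png

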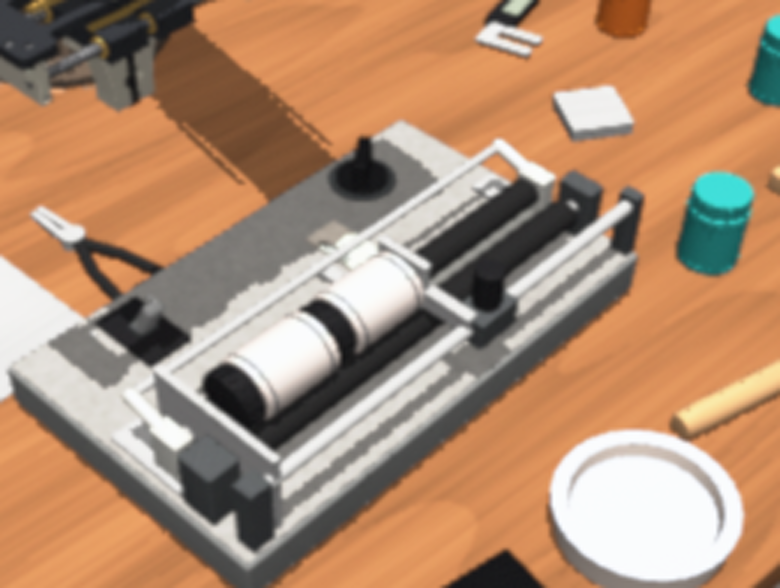

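The scene view shows both jars flat on the rollers, end to end, with the stop against the last one and the switch leaning to the rear. The robot is clear of everything, so I'm handing in.

```bash
python3 -c "
from h import *
print(r.close_job());stt()"
```

```text
the job is handed in; nothing more can be done
None
the job is handed in; nothing more can be done
```

The job is done and handed in after about 46 s of robot time; closing reported no verdict.

- **Pointer:** I turned the knob about 3.1 rad in two grips. The pointer stood within about 0.5 mm of the long mark, and was still on it by eye in the last view.
- **Jars:** Only two white jars were there today. Each was gripped at a slant, tilted over and lowered onto the rollers under light grip, with wrist force staying under about 10 N. The last views showed both lying flat, end to end with a gap of a few millimetres, and their axis within about 2 mm of the cradle line.
- **Stop:** I used the stop to push the second jar up towards the first, then backed it off about 2–3 mm. That gap is my estimate from the images and the arm's travel; I could not measure it directly.
- **Switch:** I pushed the paddle over until the force rose to about 15 N. Its tip measured about 20 mm behind the hinge, which matches 0.9 rad.
- **Other things:** I saw nothing else on the bench moved, and the arm was clear of everything at hand-in.

Two checks disagreed. The first knob turn built up about 28 N of side force, so I released and regripped closer to the knob's axis. The early jar positions from the fixed cameras differed by about 1 cm, so I used the wrist camera for the grasps.

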